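# Pass a hub through the transfer lock of a blasting cabinet

## Robot

A 6-joint arm with a two-finger parallel gripper is mounted at the origin on the work surface. World frame = base frame: x ahead of the robot, y to its left, z up, the work surface at z = 0. Lengths are in m, angles in rad, forces in N, time in s.
With the tool pointing down it reaches from about 0.35 to 0.775 m from the base axis. Payload 7.3 kg.
Tool frame: the origin (TCP) lies at the very end of the fingers, on their centre line; the grasp point (between the pads) lies 19 mm behind it (robot.pinch_z is the distance from the TCP to the grasp point, in m); z points along the fingers, y is the line along which they close (so a half turn about z gives the same grasp; the last joint's range is limited). The gripper opens to 92 mm and grips with 3 to 60 N. Pads are 19 mm wide; open, the fingers measure 130 mm over their backs; the gripper's body (75 mm by 190 mm) begins 47 mm behind the grasp point.
Start: joints at [-1.427, 0.342, 1.524, -0, 1.275, -0.146], TCP at [0.15, -0.503, 0.227] pointing down, gripper open.
Joint ranges: [-2.53, 2.53], [-0.77, 2.02], [0.04, 2.7], [-1, 4.14], [0.28, 2.66], [-3.11, 3.11]. Speed limits (rad/s): [2.57, 2.57, 3.14, 3.14, 3.14, 3.14].

## Interface

Orientations are given as [roll, pitch, yaw] about the fixed x, y, z axes, in that order (R = Rz(yaw) Ry(pitch) Rx(roll)).
In Python, from cell import robot gives the robot as it stands.
- The arm moves only by the tool move_arm, never from a script. Its argument "motion" is a list of rows, each a list of 6 numbers: the shift along the tool's x, y, z in units of 0.1 m (1.0 is 0.1 m), then the turn, a rotation vector about the tool's x, y, z in units of pi rad (1.0 is pi rad). In form: [[dx, dy, dz, rx, ry, rz], ...]. A call has 1 to 12 rows; each row is the pose to reach, as a shift and turn from the pose commanded when the call began, along the tool's axes at that moment, turning the shorter way round; what a row does not reach only later rows make up. A row lasts 1/8 s, in which the tool goes at most 62.5 mm and 10.7 degrees, less where a joint would pass 70% of its speed; a pose out of reach is approached as far as the arm can. A call with a number of a shift or a turn outside -1 to 1 is refused whole. A call with a gripper value outside its range is refused whole. "fingers" is the opening, from -1 (shut) to 1 (fully open), set as the call begins (left out, the last holds). The fingers move at their own pace and stop on an object; "newtons" is the grip in N (left out, the last holds). Time passes only in rows, so rows that repeat a pose let the fingers close. It gives the time, the measured TCP pose, the force, the opening and the grip force at its end, in the units of the state.
- robot.observe(): the state, without advancing time (a new reading comes with each control period).
- robot.read_camera(name): name is "scene" or "top" or "wrist"; returns a dict with "image" (480x640x3 uint8, red, green, blue), "range_z" (480x640 float32, m along the optical axis (not along the pixel's ray), 0 where there is no reading), "vfov" (degrees; the focal length in pixels is half the picture's height over the tangent of half this angle, whatever the lens; pixels are square), "cx", "cy" (the principal point, pixels), "extrinsics" (4x4, takes a point from camera to world coordinates); the wrist camera has in their place "hand_eye" (4x4, takes a point from camera to tool coordinates, whose origin is the TCP and whose axes are the flange's). Camera axes: x right, y up, looking along -z (the intrinsics and any distortion apply to the point x, -y, -z); pixel columns grow to the right and rows downward; lengths in m; the calibration is good to about 2 mm. A picture is of the moment at which its call begins: read the wrist's pose just before it.
- robot.hand_in(): hands the job in; it is judged then, once.
The state is a dict: "time": time; "qpos": joint angles; "qvel": joint speeds; "joint_efforts": joint torques, N m; "tool_pos": TCP position; "tool_rot": TCP orientation; "contact_force": force on the tool from outside, world axes, zero at the start; "torque": the same for the moment, N m; "opening": finger opening in m; "grip_force": force on a finger pad.
Only numpy, scipy, OpenCV 4.12 (cv2) and the standard library are available. Lean on these libraries where they do the work, as an engineer would, in place of code of your own. Each camera call takes 0.05 s, during which the arm holds its last target. There are 200 camera calls.

## Task

Send the bare aluminium hub into the blasting cabinet through its transfer lock: stand it upright on the shuttle tray, shut the glazed outer door fully, then lift the red-knobbed inner door fully open and push the rod fully home so that the tray carries the hub into the cabinet. Never have the inner door open while the outer door is not shut, or the grit gets out. Leave the inner door up and the hub standing on the tray for the person at the gloves, do not tip the hub over, and do not disturb the other hubs or the things on the bench.

Things in the scene. Friction and masses are not known exactly. Their poses are not given: they have to be found in the camera images.
- hub_alu: The bare aluminium (silver) spindle hub to be blasted, about 150 g: round flange 52 mm diameter and 12 mm thick at the bottom, round boss 30 mm diameter above it, 65 mm tall in all. Origin at the centre of its underside, z up along its axis.
- hub_brass: Brass (gold-coloured) hub of the same shape and size. Leave alone. Origin at the centre of its underside.
- hub_red: Red hub of the same shape and size. Leave alone. Origin at the centre of its underside.
- hatch: Fixed unit: aluminium transfer lock joined to a blue blasting cabinet with a clear roof. Origin on the bench under the lock; y runs from the rod end through the lock into the cabinet, -x is the lock's sloping front, z up. Lock: x -90 to +90, y -90 to +115 mm; front sill 48 mm high; roof 155 mm high from x +40 to +90; loading opening on the slope between them.
- opening (a point): Middle of the sloping loading opening (hatch x -25, z 103 mm): 200 mm wide (y -85 to +115), from the hinge line (x +40, z 155) down to the sill (x -90, z 50), 39 degrees from level. The open outer door stands over it, so reach in with the tool slanted, down and in from the front, about 30 to 45 degrees from vertical. Axes as the hatch.
- cabinet_wall (a point): Top of the cabinet's side wall beside the inner door (hatch x +10, y 170, z 300 mm). Cabinet: y 170 to 550, x -60 to +300, 300 mm high. The wall rises 38 mm behind the inner door's knob, so slant the gripper away from it (25 degrees or more, leaning to hatch -y). Gate housing: y 115 to 145, x -95 to +95, 168 mm high; two guides to 192 mm at x -62 and +82.
- outer_door (a joint): Angle of the outer door (rad): 0 shut on the slope, grows as it swings up about its upper edge, 2.1 the stop. It starts open at about 1.75 to 2.05 (close to upright). Stiff hinge: it stays where it is left and needs 2 to 6 N at its free edge. Shut means under 0.05.
- door_hinge (a point): A point on the outer door's hinge line (hatch x +40, y 0, z 155 mm). Turns with the door: its -x axis runs to the free edge, z is the normal of the outer face (on top when shut). Door 6 mm thick (outer face 6 mm from this plane), 200 mm wide (y -88 to +112), reaches 170 mm from the hinge; black bar handle along y, 176 mm long, 112 mm from the hinge, standing 31 mm off this plane.
- door_edge (a point): Point on the outer face of the outer door, at hatch y 0, 160 mm from the hinge, near the free edge; axes as door_hinge. When the door is open the outer face looks away from the robot (hatch +x): push it from there, over and down, to shut it.
- inner_door (a joint): Lift of the inner door (m): 0 shut, 0.110 fully up at its stop. Straight up; takes about 8 N to lift and stays where it is left. Starts shut.
- inner_knob (a point): Middle of the red upright knob on top of the inner door, 26 mm diameter, 40 mm tall, its middle 206 mm above the bench when shut; at hatch x +10, y +132 mm.
- shuttle (a joint): Travel of the shuttle tray along hatch +y (m): 0 outermost, 0.235 fully home inside the cabinet at its stop. Starts at 0 to 0.020. Takes about 3 to 5 N. With the inner door shut it must stay in the lock.
- tray (a point): Centre of the tray's floor, 35 mm above the bench, axes as the hatch; at hatch x +10, y -15 mm plus the shuttle's travel. The floor inside the 6 mm high rim is 82 mm (x) by 78 mm (y). The hub must stand in the middle, within about 10 mm, to clear the shut outer door.
- rod_knob (a point): Middle of the black upright knob on the outer end of the push rod: 26 mm diameter, 45 mm tall, 75 mm above the bench, 365 mm from the tray centre towards hatch -y; travels with the tray. The rod is 12 mm thick, 22 mm above the bench. With the shuttle home the knob is 55 mm from the lock's end wall: slant the gripper away from it (leaning to -y).
- knife: Yellow retractable knife, about 200 mm long. Bystander. Origin on its underside.
- rule: Steel rule, 315 by 28 by 3 mm. Bystander. Origin at the centre of its underside.
- card_model: Small brown card model, 90 by 70 by 96 mm. Bystander. Origin at the centre of its underside.
- pencil_pot: Grey pot of pencils, 76 mm diameter, 95 mm tall with pencils above. Bystander. Origin at the centre of its underside.
- brush: Hand brush lying on the bench. Bystander.
- screwdriver: Screwdriver lying on the bench. Bystander.
Things that resemble listed ones, but are neither listed nor needed, are in the scene too. Of the things that look like the hub_alu, the middle-sized one is meant.

How it is judged:
By the outcome, as a careful person would: the job done as asked, in the order asked, and still so for the second after the job is handed in, with the robot touching nothing.
It also fails if it takes over 72 s, if anything falls off the work surface, if the arm or the gripper's body presses on something with over 40 N, if the wrist force passes 120 N, or if a joint passes its speed limit or range.

## Working session

There is one attempt and no reset: what is moved stays moved. The work goes in short steps, Python scripts to look and compute and a tool call to move; the robot and the scene stay as the last step left them, time stands still between calls to the robot, and variables do not carry over. Pictures are saved under pics/ and viewed, at most 10 in all, crops included, and the job is handed in when it is done.

Besides the shell and the picture viewer there is one more tool, called by a JSON object that holds its "fn" and its "kwargs", one argument or row to a line. move_arm: Moves the arm, as the interface text tells. Shifts and turns lie within -1 to 1; 1 stands for 0.1 m of shift or pi rad of turn. Its arguments: {"type":"object","properties":{"motion":{"type":"array"},"fingers":{"type":"number"},"newtons":{"type":"number"}},"required":["motion"]}

```bash
ls; mkdir -p pics; cat > h.py <<'E'
import numpy as np, cv2
from cell import robot
def cam(n):
    c=robot.read_camera(n); c['f']=240/np.tan(np.radians(c['vfov'])/2); return c
def save(c,p): cv2.imwrite('pics/'+p,cv2.cvtColor(c['image'],cv2.COLOR_RGB2BGR))
E
python3 - <<'E'
from h import *
for n in ('scene','top'):
    c=cam(n); save(c,n+'1.png'); print({k:v for k,v in c.items() if k not in('image','range_z')})
    np.savez(n+'.npz',**c)
print(robot.observe())
E
```

```text
pics
{'vfov': 42.554231278703334, 'cx': 319.21725833616256, 'cy': 240.44669048057347, 'extrinsics': array([[-0.9932304 ,  0.10932224, -0.03926849,  0.44725789],
       [-0.11592058, -0.91108624,  0.39558094,  0.54508581],
       [ 0.00746882,  0.39745504,  0.91759125,  1.58994643],
       [ 0.        ,  0.        ,  0.        ,  1.        ]]), 'f': np.float64(616.295375941266)}
{'vfov': 51.22941058326043, 'cx': 324.88175165061074, 'cy': 239.64934812075154, 'extrinsics': array([[ 0.02569566,  0.99693585, -0.07388261,  0.41645928],
       [-0.99958638,  0.02657806,  0.01098486, -0.03590472],
       [ 0.01291485,  0.07356979,  0.99720644,  1.63649327],
       [ 0.        ,  0.        ,  0.        ,  1.        ]]), 'f': np.float64(500.5888877941625)}
{'time': 0.1, 'qpos': array([-1.42699340e+00,  3.42618388e-01,  1.52491624e+00,  6.83606778e-06,
        1.27539547e+00, -1.45991180e-01]), 'qvel': array([ 0.00124646, -0.00155456,  0.00010746, -0.00353165,  0.00152043,
       -0.0009704 ]), 'joint_efforts': array([ 2.36077285e-03, -4.32000947e+01, -2.44695389e+01,  7.19437050e-02,
        5.26010105e-02, -6.09700442e-05]), 'tool_pos': array([ 0.14999706, -0.50274116,  0.22613428]), 'tool_rot': array([-3.14027039e+00, -2.01029216e-04,  2.89791978e-01]), 'contact_force': array([-0.35904447,  0.2677253 , -0.7081352 ]), 'torque': array([-0.01828891, -0.04076185,  0.01899136]), 'grip_force': 0.0, 'opening': 0.09178579867537576}
```

View pics/scene1.png

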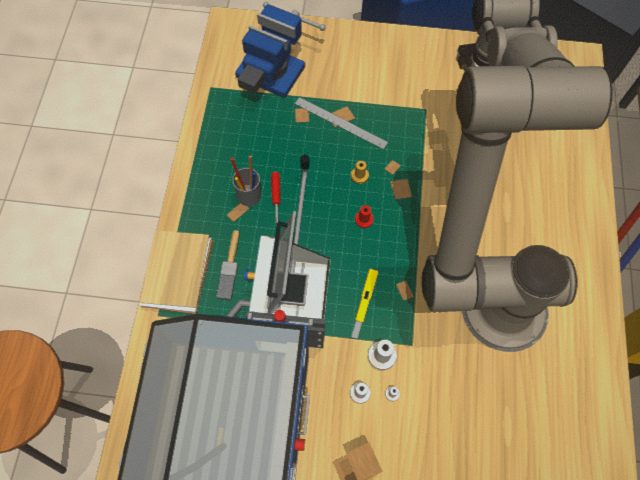

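View pics/top1.png

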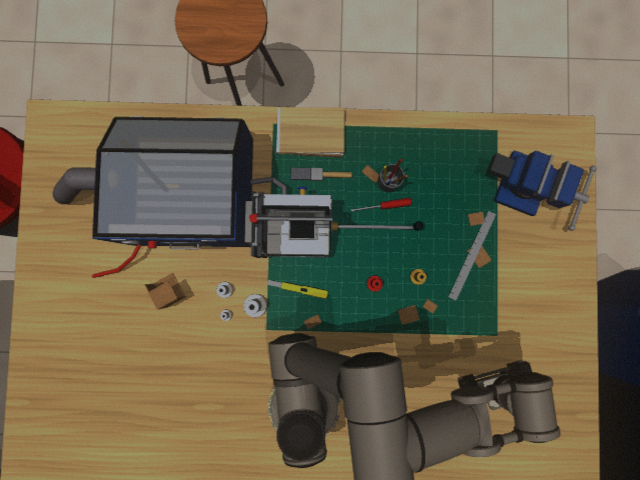

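Scene: three silver hub lookalikes at scene (382,353) large, (360,392) middle and (393,393) small, which are (255,305), (224,290) and (226,315) in top. Brass is at (419,277) and red at (375,283). I choose the middle one, top (224,290). The red knob is at top (254,217) and the rod knob at (419,226).

```bash
cat >> h.py <<'E'
def pts(c,E=None):
    E=c['extrinsics'] if E is None else E
    v,u=np.mgrid[0:480,0:640]; d=c['range_z']
    P=np.stack([(u-c['cx'])/c['f']*d,-(v-c['cy'])/c['f']*d,-d],-1)
    return P@E[:3,:3].T+E[:3,3]
def ray(c,u,v,z,E=None):
    E=c['extrinsics'] if E is None else E
    r=E[:3,:3]@np.array([(u-c['cx'])/c['f'],-(v-c['cy'])/c['f'],-1]); o=E[:3,3]
    return o+r*(z-o[2])/r[2]
E
python3 - <<'E'
from h import *
t=dict(np.load('top.npz')); s=dict(np.load('scene.npz'))
out=[]
for n,c,boxes in (('top',t,{'big':(240,290,270,322),'mid':(214,280,236,300),'small':(218,308,234,322),'rknob':(244,208,264,226),'rod':(408,216,430,236)}),('scene',s,{'big':(364,336,402,372),'mid':(346,378,375,405),'small':(384,384,402,404),'rknob':(270,306,290,324),'rod':(296,150,314,176)})):
    P=pts(c); hsv=cv2.cvtColor(c['image'],cv2.COLOR_RGB2HSV)
    for k,(a,b,e,d) in boxes.items():
        Q=P[b:d,a:e].reshape(-1,3); h=hsv[b:d,a:e].reshape(-1,3)
        hue=(h[:,0]<8)|(h[:,0]>172)
        if k=='rknob': m=hue&(h[:,1]>150)&(h[:,2]>80)
        elif k=='rod': m=(Q[:,2]>.085)
        else: m=(Q[:,2]>.012)
        Q=Q[m]; zt=np.percentile(Q[:,2],95); T=Q[Q[:,2]>zt-.006]
        print(n,k,m.sum(),'ztop',zt.round(4),'topc',((T.min(0)+T.max(0))/2).round(4),'med',np.median(T,0).round(4),'ext',(Q.max(0)-Q.min(0)).round(3))
# tray black square & door in top
P=pts(t)
for v in (215,222,230,238,246):
    print(v,[tuple((P[v,u]*1000).astype(int)) for u in range(262,338,8)])
a=cv2.resize(cv2.cvtColor(t['image'][190:330,200:340],cv2.COLOR_RGB2BGR),(560,560),interpolation=2)
cv2.imwrite('pics/crop.png',a)
E
```

```text
top big 408 ztop 0.098 topc [0.3584 0.075  0.8643] med [0.3216 0.1671 0.0949] ext [0.145 0.24  1.624]
top mid 166 ztop 0.0697 topc [0.3854 0.123  0.8502] med [0.367  0.2676 0.0665] ext [0.073 0.325 1.624]
top small 58 ztop 0.0486 topc [0.3477 0.1169 0.8398] med [0.2866 0.2598 0.0463] ext [0.14  0.312 1.624]
top rknob 52 ztop 0.232 topc [0.5023 0.0631 0.9313] med [0.5793 0.1532 0.228 ] ext [0.175 0.199 1.458]
top rod 57 ztop 0.1044 topc [ 0.506  -0.1939  0.8675] med [ 0.5837 -0.3366  0.1013] ext [0.18  0.317 1.546]
scene big 655 ztop 0.0986 topc [0.3721 0.3458 0.8413] med [0.3181 0.1669 0.0958] ext [0.168 0.413 1.578]
scene mid 267 ztop 0.0704 topc [0.399  0.3996 0.8272] med [0.3634 0.2674 0.0674] ext [0.108 0.303 1.578]
scene small 102 ztop 0.051 topc [0.3602 0.3977 0.8175] med [0.2854 0.2613 0.0484] ext [0.18  0.296 1.578]
scene rknob 95 ztop 0.2321 topc [0.517  0.3433 0.908 ] med [0.5744 0.1523 0.2287] ext [0.14  0.405 1.38 ]
scene rod 71 ztop 0.1042 topc [ 0.5795 -0.3404  0.1046] med [ 0.5805 -0.3417  0.1004] ext [0.024 0.027 0.025]
215 [(np.int64(577), np.int64(120), np.int64(294
[... 1555 characters left out ...]
, np.int64(47)), (np.int64(537), np.int64(19), np.int64(43)), (np.int64(538), np.int64(-5), np.int64(49)), (np.int64(541), np.int64(-31), np.int64(16)), (np.int64(542), np.int64(-57), np.int64(14)), (np.int64(543), np.int64(-83), np.int64(2))]
246 [(np.int64(503), np.int64(135), np.int64(133)), (np.int64(511), np.int64(124), np.int64(5)), (np.int64(511), np.int64(97), np.int64(16)), (np.int64(512), np.int64(71), np.int64(20)), (np.int64(513), np.int64(46), np.int64(9)), (np.int64(514), np.int64(20), np.int64(2)), (np.int64(514), np.int64(-6), np.int64(14)), (np.int64(515), np.int64(-31), np.int64(11)), (np.int64(516), np.int64(-57), np.int64(10)), (np.int64(517), np.int64(-84), np.int64(3))]
```

View pics/crop.png

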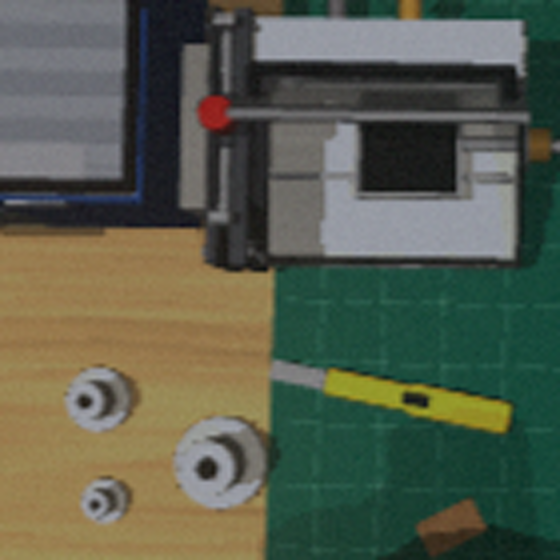

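The crop confirms the middle hub: boss hole at top pixel (221,290), top about 65–70 mm high, with the large one to its lower right and the small one below it. The red knob is at (253.5,218). Now I refine the positions by rays and build a move planner.

```bash
cat >> h.py <<'E'
from scipy.spatial.transform import Rotation as Ro
PZ=robot.pinch_z
def ori(a,t):
    """lean azimuth a (deg, body side), tilt t (deg) ; tool x horizontally along lean"""
    a,t=np.radians([a,t]); b=np.array([np.cos(a),np.sin(a),0]); k=np.array([0,0,1.])
    z=-b*np.sin(t)-k*np.cos(t); x=b*np.cos(t)-k*np.sin(t)
    return np.stack([x,np.cross(z,x),z],1)
def now():
    s=robot.observe(); return np.array(s['tool_pos']),Ro.from_euler('xyz',s['tool_rot']).as_matrix()
def plan(wps,start=None):
    """wps: (pinch xyz, R). prints single-pose calls with number of rows"""
    p,R=start or now()
    for q,R1 in wps:
        q=np.array(q)+R1[:,2]*PZ
        for it in range(12):
            d=R.T@(q-p); w=Ro.from_matrix(R.T@R1).as_rotvec()
            f=min(1,.098/max(np.abs(d).max(),1e-9),2.5/max(np.linalg.norm(w),1e-9))
            row=np.round(np.r_[d*f/.1,w*f/np.pi],3)
            n=int(np.ceil(max(np.linalg.norm(row[:3])*.1/.045,np.degrees(np.linalg.norm(row[3:])*np.pi)/9)))+1
            p=p+R@row[:3]*.1; R=R@Ro.from_rotvec(row[3:]*np.pi).as_matrix()
            print(n,row.tolist(),'->',p.round(3))
            if f==1: break
        print('--')
    return p,R
E
python3 - <<'E'
from h import *
t=dict(np.load('top.npz')); s=dict(np.load('scene.npz'))
print('pz',PZ,'hub',ray(t,221.2,290.2,.065))
def cen(c,b,f):
    a,y,e,d=b; h=cv2.cvtColor(c['image'],cv2.COLOR_RGB2HSV)[y:d,a:e].astype(int); m=f(h); v,u=np.nonzero(m); return u.mean()+a,v.mean()+y,m.sum()
red=lambda h:((h[...,0]<8)|(h[...,0]>172))&(h[...,1]>150)&(h[...,2]>70)
blk=lambda h:(h[...,2]<45)
for n,c,b,br in(('t',t,(244,208,264,226),(408,216,430,236)),('s',s,(270,306,290,324),(296,150,314,176))):
    u,v,k=cen(c,b,red); print(n,u,v,k,ray(c,u,v,.222)); u,v,k=cen(c,br,blk); print(n,u,v,k,ray(c,u,v,.088))
# mid hub bright silhouette in both views (flange+boss)
P=pts(t); m=(P[...,2]>.008)&(P[...,2]<.1); m[:278]=0;m[302:]=0;m[:,:210]=0;m[:,240:]=0
v,u=np.nonzero(m); print((u.min()+u.max())/2,(v.min()+v.max())/2,ray(t,(u.min()+u.max())/2,(v.min()+v.max())/2,.02))
hp=[.3665,.268]
plan([([.33,-.36,.25],ori(120,0)),([.39,-.15,.27],ori(120,15)),([.39,.08,.27],ori(120,35)),([*hp,.20],ori(120,35))])
E
```

```text
pz 0.0188 hub [0.3663611 0.2657619 0.065    ]
t 253.20754716981133 217.8490566037736 53 [0.57784258 0.15342294 0.222     ]
t 417.85714285714283 225.8265306122449 98 [ 0.58208031 -0.34147143  0.088     ]
s 279.0842105263158 315.29473684210524 95 [0.57560954 0.15242791 0.222     ]
s 304.48979591836735 161.74489795918367 98 [ 0.58058434 -0.33693872  0.088     ]
224.0 290.5 [0.36419694 0.26541066 0.02      ]
7 [0.98, -0.392, -0.023, -0.0, -0.0, -0.264] -> [ 0.233 -0.437  0.229]
7 [0.98, 0.472, -0.023, -0.0, -0.0, -0.272] -> [ 0.318 -0.37   0.231]
2 [0.041, 0.149, -0.003, 0.0, -0.0, -0.038] -> [ 0.33  -0.36   0.231]
--
5 [0.921, 0.98, -0.127, 0.0, -0.052, -0.0] -> [ 0.369 -0.231  0.244]
3 [0.532, 0.587, -0.166, 0.0, -0.032, -0.0] -> [ 0.392 -0.154  0.252]
--
4 [0.98, 0.605, -0.278, -0.0, -0.058, -0.0] -> [ 0.394 -0.036  0.253]
4 [0.821, 0.543, -0.405, -0.0, -0.053, -0.0] -> [0.395 0.071 0.255]
--
4 [0.98, 0.392, -0.23, -0.0, 0.0, -0.0] -> [0.383 0.171 0.217]
4 [0.852, 0.342, -0.199, -0.0, 0.0, -0.0] -> [0.372 0.259 0.185]
--
```

{"fn": "move_arm", "kwargs": {
  "motion": [
    [0.98,-0.392,-0.023,0,0,-0.264],
    [0.98,-0.392,-0.023,0,0,-0.264],
    [0.98,-0.392,-0.023,0,0,-0.264],
    [0.98,-0.392,-0.023,0,0,-0.264],
    [0.98,-0.392,-0.023,0,0,-0.264],
    [0.98,-0.392,-0.023,0,0,-0.264],
    [0.98,-0.392,-0.023,0,0,-0.264]
  ],
  "fingers": 1,
  "newtons": 25
}}

```text
time: 0.98
tool_pos: [0.2327, -0.4375, 0.2289]
tool_rot: [-3.141, -0.0, 1.117]
contact_force: [0.1, -0.4, -0.3]
opening: 0.0917
grip_force: 0.0
```

{"fn": "move_arm", "kwargs": {
  "motion": [
    [0.98,0.472,-0.023,0,0,-0.272],
    [0.98,0.472,-0.023,0,0,-0.272],
    [0.98,0.472,-0.023,0,0,-0.272],
    [0.98,0.472,-0.023,0,0,-0.272],
    [0.98,0.472,-0.023,0,0,-0.272],
    [0.98,0.472,-0.023,0,0,-0.272],
    [0.98,0.472,-0.023,0,0,-0.272]
  ]
}}

```text
time: 1.85
tool_pos: [0.3179, -0.37, 0.2313]
tool_rot: [-3.142, -0.0, 1.971]
contact_force: [0.2, 0.4, -0.3]
opening: 0.0922
grip_force: 0.0
```

{"fn": "move_arm", "kwargs": {
  "motion": [
    [0.041,0.149,-0.003,0,0,-0.038],
    [0.041,0.149,-0.003,0,0,-0.038]
  ]
}}

```text
time: 2.1
tool_pos: [0.3304, -0.3601, 0.2317]
tool_rot: [3.142, 0.0, 2.092]
contact_force: [-0.1, -0.4, -0.1]
opening: 0.0917
grip_force: 0.0
```

{"fn": "move_arm", "kwargs": {
  "motion": [
    [0.921,0.98,-0.127,0,-0.052,0],
    [0.921,0.98,-0.127,0,-0.052,0],
    [0.921,0.98,-0.127,0,-0.052,0],
    [0.921,0.98,-0.127,0,-0.052,0],
    [0.921,0.98,-0.127,0,-0.052,0]
  ]
}}

```text
time: 2.72
tool_pos: [0.369, -0.233, 0.2443]
tool_rot: [-3.141, 0.164, 2.091]
contact_force: [-0.5, 0.6, 0.1]
opening: 0.0916
grip_force: 0.0
```

{"fn": "move_arm", "kwargs": {
  "motion": [
    [0.532,0.587,-0.166,0,-0.032,0],
    [0.532,0.587,-0.166,0,-0.032,0],
    [0.532,0.587,-0.166,0,-0.032,0]
  ]
}}

```text
time: 3.1
tool_pos: [0.3927, -0.1548, 0.2521]
tool_rot: [-3.141, 0.264, 2.094]
contact_force: [-0.5, -0.5, -0.2]
opening: 0.0919
grip_force: 0.0
```

Tracking is accurate, so I continue.

{"fn": "move_arm", "kwargs": {
  "motion": [
    [0.98,0.605,-0.278,0,-0.058,0],
    [0.98,0.605,-0.278,0,-0.058,0],
    [0.98,0.605,-0.278,0,-0.058,0],
    [0.98,0.605,-0.278,0,-0.058,0]
  ]
}}

```text
time: 3.6
tool_pos: [0.3946, -0.0361, 0.2531]
tool_rot: [-3.141, 0.446, 2.095]
contact_force: [-0.1, 0.6, -1.2]
opening: 0.0917
grip_force: 0.0
```

{"fn": "move_arm", "kwargs": {
  "motion": [
    [0.821,0.543,-0.405,0,-0.053,0],
    [0.821,0.543,-0.405,0,-0.053,0],
    [0.821,0.543,-0.405,0,-0.053,0],
    [0.821,0.543,-0.405,0,-0.053,0]
  ]
}}

```text
time: 4.1
tool_pos: [0.396, 0.0692, 0.2541]
tool_rot: [-3.139, 0.612, 2.093]
contact_force: [-1.0, -0.6, 0.6]
opening: 0.0919
grip_force: 0.0
```

```bash
python3 - <<'E'
from h import *
print(robot.observe()['qpos'].round(2), now()[0])
plan([([.3655,.2655,.20],ori(120,35)),([.3655,.2655,.10],ori(120,35)),([.3655,.2655,.052],ori(120,35))])
c=cam('wrist'); save(c,'w1.png'); print(c['hand_eye'].round(3))
E
```

```text
[ 0.44  0.11  1.93 -0.68  1.15  0.22] [0.3959735  0.06918669 0.25407986]
4 [0.98, 0.383, -0.234, -0.0, 0.0, -0.0] -> [0.382 0.169 0.217]
4 [0.848, 0.332, -0.202, -0.001, 0.0, -0.0] -> [0.371 0.256 0.185]
--
4 [0.574, -0.001, 0.818, 0.0, 0.0, -0.0] -> [0.371 0.256 0.085]
--
3 [0.276, -0.0, 0.393, 0.0, 0.0, -0.0] -> [0.371 0.256 0.037]
--
[[ 0.     0.967  0.256  0.069]
 [ 1.    -0.    -0.    -0.   ]
 [-0.     0.256 -0.967 -0.159]
 [ 0.     0.     0.     1.   ]]
```

View pics/w1.png

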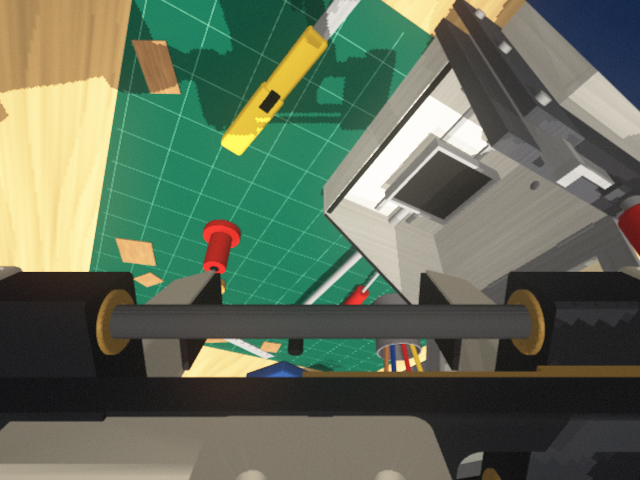

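The wrist view shows the tray at (440,185), the red hub (218,245), the knife (275,90) and the upright door at right. The path to the hub is clear.

{"fn": "move_arm", "kwargs": {
  "motion": [
    [0.98,0.383,-0.234,0,0,0],
    [0.98,0.383,-0.234,0,0,0],
    [0.98,0.383,-0.234,0,0,0],
    [0.98,0.383,-0.234,0,0,0]
  ]
}}

```text
time: 4.65
tool_pos: [0.3827, 0.1684, 0.2174]
tool_rot: [-3.141, 0.613, 2.09]
contact_force: [0.8, -0.3, 0.8]
opening: 0.0919
grip_force: 0.0
```

{"fn": "move_arm", "kwargs": {
  "motion": [
    [0.848,0.332,-0.202,-0.001,0,0],
    [0.848,0.332,-0.202,-0.001,0,0],
    [0.848,0.332,-0.202,-0.001,0,0],
    [0.848,0.332,-0.202,-0.001,0,0],
    [0.848,0.332,-0.202,-0.001,0,0]
  ]
}}

```text
time: 5.28
tool_pos: [0.3708, 0.256, 0.1857]
tool_rot: [3.137, 0.613, 2.09]
contact_force: [-0.1, 0.4, -0.4]
opening: 0.0918
grip_force: 0.0
```

```bash
python3 - <<'E'
from h import *
p,R=now(); c=cam('wrist'); save(c,'w2.png'); np.savez('w2.npz',p=p,R=R,**c)
print(p)
plan([([.3655,.2655,.10],ori(120,35)),([.3655,.2655,.052],ori(120,35))])
E
```

```text
[0.3707991  0.25598786 0.18572015]
4 [0.579, -0.002, 0.828, 0.001, 0.001, -0.001] -> [0.371 0.256 0.085]
--
3 [0.275, 0.0, 0.393, -0.0, -0.0, 0.0] -> [0.371 0.256 0.037]
--
```

View pics/w2.png

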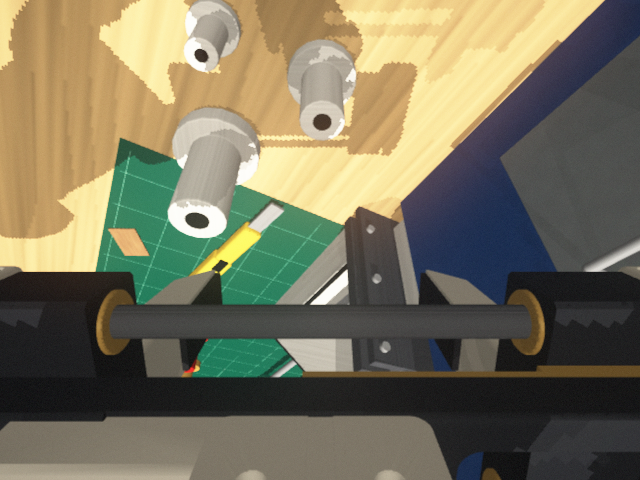

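The middle hub's hole is at (322,122), laterally centred between the fingers. The large hub (197,220) sits under the left finger side, clear of the descent. Next I check the position by a ray.

```bash
python3 - <<'E'
from h import *
d=dict(np.load('w2.npz')); T=np.eye(4); T[:3,:3]=d['R']; T[:3,3]=d['p']; E=T@d['hand_eye']
for n,u,v,z in (('mid',322,122,.065),('big',197,220,.098),('small',201,55,.048)): print(n,ray(d,u,v,z,E).round(4))
P=pts(d,E); print(P[115,310],P[132,322]); 
E
```

```text
mid [0.3655 0.2681 0.065 ]
big [0.3169 0.1728 0.098 ]
small [0.2839 0.2621 0.048 ]
[0.35604228 0.26907329 0.06564866] [0.36892599 0.26221197 0.06608693]
```

{"fn": "move_arm", "kwargs": {
  "motion": [
    [0.585,0,0.825,0,0,0],
    [0.585,0,0.825,0,0,0],
    [0.585,0,0.825,0,0,0],
    [0.585,0,0.825,0,0,0],
    [0.585,0,0.825,0,0,0]
  ],
  "fingers": 0.3
}}

```text
time: 5.95
tool_pos: [0.3711, 0.2585, 0.0855]
tool_rot: [3.134, 0.612, 2.091]
contact_force: [-0.6, 1.0, 0.4]
opening: 0.06
grip_force: 0.0
```

{"fn": "move_arm", "kwargs": {
  "motion": [
    [0.14,0,0.2,0,0,0],
    [0.28,0,0.393,0,0,0],
    [0.28,0,0.393,0,0,0],
    [0.28,0,0.393,0,0,0]
  ]
}}

```text
time: 6.45
tool_pos: [0.3708, 0.2587, 0.0368]
tool_rot: [3.136, 0.612, 2.092]
contact_force: [0.0, 0.4, -0.9]
opening: 0.0598
grip_force: 0.0
```

{"fn": "move_arm", "kwargs": {
  "motion": [
    [0,0,0,0,0,0],
    [0,0,0,0,0,0],
    [0,0,0,0,0,0],
    [0,0,0,0,0,0],
    [0,0,0,0,0,0],
    [0,0,0,0,0,0]
  ],
  "fingers": -1,
  "newtons": 25
}}

```text
time: 7.2
tool_pos: [0.3704, 0.2583, 0.0357]
tool_rot: [3.138, 0.613, 2.093]
contact_force: [-0.1, 0.3, 3.5]
opening: 0.0293
grip_force: 25.0
```

```bash
python3 - <<'E'
from h import *
p,R=now(); q=p-R[:,2]*PZ; print('pinch',q,'hub off',np.array([.3655,.267])-q[:2])
plan([([.3655,.267,.15],R),([.40,.17,.24],ori(150,35)),([.43,.08,.26],ori(180.5,35)),([.44,.026,.27],ori(180.5,37))])
E
```

```text
pinch [0.36498778 0.26764388 0.05108888] hub off [ 0.00051222 -0.00064388]
4 [-0.576, 0.004, -0.804, 0.0, 0.0, 0.0] -> [0.371 0.258 0.135]
--
4 [-0.98, -0.096, -0.12, -0.07, 0.001, -0.101] -> [0.399 0.189 0.201]
2 [-0.326, -0.132, -0.063, -0.025, -0.0, -0.036] -> [0.409 0.165 0.225]
--
5 [-0.684, -0.576, 0.234, -0.097, -0.0, -0.139] -> [0.441 0.08  0.245]
--
3 [-0.142, -0.541, -0.027, 0.0, -0.011, 0.0] -> [0.451 0.026 0.255]
--
```

{"fn": "move_arm", "kwargs": {
  "motion": [
    [-0.14,0,-0.2,0,0,0],
    [-0.35,0.002,-0.5,0,0,0],
    [-0.576,0.004,-0.804,0,0,0],
    [-0.576,0.004,-0.804,0,0,0],
    [-0.576,0.004,-0.804,0,0,0]
  ]
}}

```text
time: 7.82
tool_pos: [0.3703, 0.2571, 0.1337]
tool_rot: [3.14, 0.613, 2.094]
contact_force: [-0.3, 0.5, -1.1]
opening: 0.0293
grip_force: 25.0
```

{"fn": "move_arm", "kwargs": {
  "motion": [
    [-0.25,-0.024,-0.03,-0.018,0,-0.025],
    [-0.5,-0.048,-0.06,-0.035,0.001,-0.05],
    [-0.75,-0.072,-0.09,-0.052,0.001,-0.075],
    [-0.98,-0.096,-0.12,-0.07,0.001,-0.101],
    [-0.98,-0.096,-0.12,-0.07,0.001,-0.101]
  ]
}}

```text
time: 8.45
tool_pos: [0.3984, 0.1878, 0.2002]
tool_rot: [-3.141, 0.61, 2.479]
contact_force: [0.4, 0.5, -1.0]
opening: 0.0294
grip_force: 25.0
```

{"fn": "move_arm", "kwargs": {
  "motion": [
    [-0.163,-0.066,-0.032,-0.012,0,-0.018],
    [-0.326,-0.132,-0.063,-0.025,0,-0.036],
    [-0.326,-0.132,-0.063,-0.025,0,-0.036]
  ]
}}

```text
time: 8.82
tool_pos: [0.4089, 0.1642, 0.2237]
tool_rot: [-3.142, 0.609, 2.615]
contact_force: [-0.1, 0.2, -0.5]
opening: 0.0293
grip_force: 25.0
```

{"fn": "move_arm", "kwargs": {
  "motion": [
    [-0.17,-0.144,0.058,-0.024,0,-0.035],
    [-0.342,-0.288,0.117,-0.048,0,-0.07],
    [-0.513,-0.432,0.176,-0.073,0,-0.104],
    [-0.684,-0.576,0.234,-0.097,0,-0.139],
    [-0.684,-0.576,0.234,-0.097,0,-0.139],
    [-0.684,-0.576,0.234,-0.097,0,-0.139]
  ]
}}

```text
time: 9.57
tool_pos: [0.4405, 0.0803, 0.2429]
tool_rot: [3.139, 0.606, -3.133]
contact_force: [-0.6, 0.8, -1.4]
opening: 0.0293
grip_force: 25.0
```

{"fn": "move_arm", "kwargs": {
  "motion": [
    [-0.07,-0.27,-0.013,0,-0.005,0],
    [-0.142,-0.541,-0.027,0,-0.011,0],
    [-0.142,-0.541,-0.027,0,-0.011,0],
    [-0.142,-0.541,-0.027,0,-0.011,0]
  ]
}}

```text
time: 10.07
tool_pos: [0.4509, 0.0267, 0.2535]
tool_rot: [3.139, 0.641, -3.134]
contact_force: [0.5, -0.0, -1.5]
opening: 0.0294
grip_force: 25.0
```

```bash
python3 - <<'E'
from h import *
o=robot.observe(); p,R=now(); c=cam('wrist'); save(c,'w3.png'); np.savez('w3.npz',p=p,R=R,**c)
print(o['time'],p,o['tool_rot'],o['qpos'].round(2),o['grip_force'],o['opening'])
c=cam('scene'); np.savez('scene2.npz',**c); c=cam('top'); np.savez('top2.npz',**c)
E
```

```text
10.075 [0.45085664 0.02669952 0.25353461] [ 3.13944882  0.64102201 -3.13414588] [-0.2  -0.13  2.18  0.28  0.48 -1.99] 24.97824086167384 0.029431541339568407
```

View pics/w3.png

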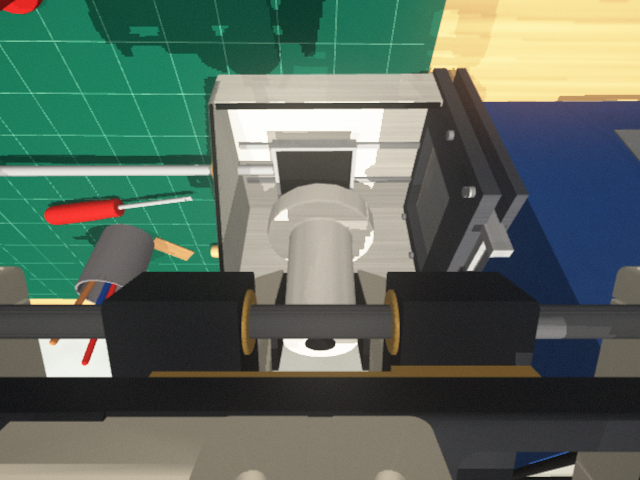

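The wrist view shows the hub held, base at about (321,230). The tray's near floor edge is at row ~151, columns 275 to 354. Next: rays to those corners.

```bash
python3 - <<'E'
from h import *
d=dict(np.load('w3.npz')); T=np.eye(4); T[:3,:3]=d['R']; T[:3,3]=d['p']; E=T@d['hand_eye']
g=cv2.cvtColor(d['image'],cv2.COLOR_RGB2GRAY).astype(int)
print('col300',g[130:165,300].tolist()); print('row165',g[165,262:290].tolist(),g[165,345:368].tolist())
for u,v in((275,151),(354,151),(276,190),(355,165)): print(u,v,ray(d,u,v,.041,E).round(4))
P=pts(d,E)
print('rod',P[170,60],P[170,200]) # rod top z .028
for u in range(225,440,25): print(u,(P[85,u]*1000).round(0),end=' ')  # sill
# top view: tray dark patch & red knob
t=dict(np.load('top.npz')); g=cv2.cvtColor(t['image'],cv2.COLOR_RGB2GRAY).astype(int)
print(); print(g[232,280:330].tolist()); print(g[215:250,300].tolist())
print(ray(t,290.5,230,.035),ray(t,314.5,230,.035))
# door: points above .2
P=pts(t); m=(P[...,2]>.2)&(P[...,2]<.34)&(P[...,1]>-.09)&(P[...,1]<.12)&(P[...,0]>.53)&(P[...,0]<.7); Q=P[m]; print(Q.min(0),Q.max(0),np.percentile(Q,[5,50,95],axis=0))
P=pts(dict(np.load('scene.npz'))); m=(P[...,2]>.17)&(P[...,2]<.34)&(P[...,1]>-.06)&(P[...,1]<.11)&(P[...,0]>.53)&(P[...,0]<.7); Q=P[m]; print(len(Q),np.percentile(Q,[2,50,98],axis=0)); 
for lo in np.arange(.17,.33,.02):
    q=Q[(Q[:,2]>lo)&(Q[:,2]<lo+.02)]; print(lo,len(q),q[:,0].min().round(3) if len(q) else 0,np.median(q[:,0]).round(3) if len(q) else 0)
E
```

```text
col300 [251, 214, 200, 176, 178, 180, 184, 179, 176, 167, 153, 152, 151, 149, 149, 148, 150, 178, 221, 231, 215, 134, 79, 79, 76, 77, 78, 79, 79, 77, 79, 79, 73, 77, 75]
row165 [142, 144, 142, 142, 145, 143, 147, 144, 147, 143, 136, 190, 229, 231, 225, 175, 84, 73, 74, 76, 74, 76, 77, 74, 76, 75, 75, 76] [76, 78, 77, 77, 73, 74, 178, 231, 231, 232, 246, 253, 254, 254, 254, 254, 254, 254, 254, 254, 254, 254, 254]
275 151 [ 0.5381 -0.0167  0.041 ]
354 151 [0.5375 0.0635 0.041 ]
276 190 [ 0.5931 -0.0204  0.041 ]
355 165 [0.5558 0.066  0.041 ]
rod [ 0.57761421 -0.26121882  0.02705655] [ 0.57529686 -0.1043615   0.02825427]
225 [479. -59.  20.] 250 [479. -36.  20.] 275 [478. -13.  21.] 300 [478.  10.  21.] 325 [478.  33.  20.] 350 [478.  56.  21.] 375 [478.  79.  21.] 400 [477. 102.  22.] 425 [477. 125.  21.] 
[107, 136, 152, 154, 154, 153, 155, 152, 139, 97, 44, 25, 26, 29, 26, 27, 30, 23, 27, 26, 23, 26, 23, 27, 27, 23, 25, 27, 23, 26, 26, 25, 26, 25, 96, 117, 113, 114, 141, 153, 154, 153, 155, 153, 154, 152, 149, 153, 120, 58]
[44, 43, 58, 102, 111, 46, 22, 25, 24, 22, 26, 25, 24, 30, 30, 26, 28, 23, 31, 24, 29, 28, 26, 115, 92, 146, 152, 154, 154, 154, 156, 155, 156, 157, 150]
[0.56321911 0.05758364 0.035     ] [ 0.5652911  -0.01941162  0.035     ]
[ 0.56407721 -0.06602277  0.20071608] [0.6108886  0.119895   0.32775145] [[ 0.56605046 -0.05474668  0.21632886]
 [ 0.58805111  0.02768525  0.27608693]
 [ 0.60859121  0.11218786  0.32225313]]
1262 [[ 0.56221795 -0.05668749  0.17917127]
 [ 0.58890952  0.02443217  0.27454726]
 [ 0.60703616  0.10575639  0.32379087]]
0.17 86 0.602 0.605
0.19 88 0.597 0.6
0.21 86 0.591 0.595
0.22999999999999998 101 0.586 0.589
0.24999999999999997 131 0.58 0.584
0.26999999999999996 393 0.575 0.6
0.2899999999999999 97 0.561 0.573
0.30999999999999994 280 0.561 0.566
```

Tray centre ≈ (0.578, 0.0215); the door leans 16° past vertical towards the robot (angle ≈ 1.96). Now I plan the placing.

```bash
python3 - <<'E'
from h import *
r=ori(180.5,35); z=r[:,2]; f=np.array([.578,.0215,.0865])
plan([(f-z*.17,r),(f-z*.08,r),(f-z*.02,r),(f+[0,0,.003],r),(f,r)])
E
```

```text
3 [-0.059, -0.068, 0.592, 0.001, 0.01, 0.0] -> [0.491 0.021 0.21 ]
--
4 [0.0, 0.002, 0.9, -0.0, 0.0, 0.0] -> [0.543 0.021 0.137]
--
3 [0.001, 0.001, 0.6, -0.0, 0.0, 0.0] -> [0.577 0.022 0.087]
--
2 [-0.017, -0.0, 0.176, -0.0, 0.0, 0.0] -> [0.589 0.022 0.074]
--
2 [0.017, -0.0, 0.024, -0.0, 0.0, 0.0] -> [0.589 0.022 0.071]
--
```

{"fn": "move_arm", "kwargs": {
  "motion": [
    [-0.03,-0.034,0.3,0,0.005,0],
    [-0.059,-0.068,0.592,0.001,0.01,0],
    [-0.059,-0.068,0.592,0.001,0.01,0],
    [-0.059,-0.068,0.592,0.001,0.01,0]
  ]
}}

```text
time: 10.72
tool_pos: [0.4911, 0.0202, 0.2111]
tool_rot: [-3.138, 0.613, -3.131]
contact_force: [-0.3, -0.8, -0.5]
opening: 0.0293
grip_force: 25.0
```

{"fn": "move_arm", "kwargs": {
  "motion": [
    [0,0,0.25,0,0,0],
    [0,0,0.5,0,0,0],
    [0,0,0.75,0,0,0],
    [0,0.002,0.9,0,0,0],
    [0,0.002,0.9,0,0,0]
  ]
}}

```text
time: 11.35
tool_pos: [0.5471, 0.0137, 0.1593]
tool_rot: [3.128, 0.583, -3.132]
contact_force: [0.0, 0.0, -1.0]
opening: 0.0291
grip_force: 25.0
```

{"fn": "move_arm", "kwargs": {
  "motion": [
    [0,0,0.2,0,0,0],
    [0,0,0.4,0,0,0],
    [0,0,0.6,0,0,0],
    [0,0,0.6,0,0,0],
    [0,0,0.6,0,0,0]
  ]
}}

```text
time: 11.98
tool_pos: [0.5846, 0.0094, 0.1279]
tool_rot: [3.111, 0.554, -3.131]
contact_force: [-0.1, -0.3, -0.5]
opening: 0.0293
grip_force: 25.0
```

```bash
python3 - <<'E'
from h import *
o=robot.observe(); print(o['time'],o['tool_rot'],o['contact_force'])
r=ori(180.5,35); f=np.array([.578,.0215,.0865])
plan([(f+[0,0,.003],r),(f,r)])
E
```

```text
11.975 [ 3.11107095  0.55424711 -3.1306859 ] [-0.13275113 -0.31054389 -0.5455886 ]
3 [0.246, 0.107, 0.484, 0.01, -0.018, 0.0] -> [0.589 0.022 0.074]
--
2 [0.017, 0.0, 0.025, 0.0, -0.0, 0.0] -> [0.589 0.022 0.071]
--
```

```bash
python3 - <<'E'
from h import *
print(robot.observe()['qpos'].round(3), robot.observe()['torque'])
E
```

```text
[-0.189  0.35   2.002  0.502  0.283 -2.227] [ 0.10967871  0.2596814  -0.00869765]
```

The wrist joint j5 hit its 0.28 limit. I'll fit the arm's kinematics from recorded poses to choose a feasible lean.

```bash
cat > kin.py <<'E'
from h import *
from scipy.optimize import least_squares
LO=np.array([-2.53,-.77,.04,-1,.28,-3.11]);HI=np.array([2.53,2.02,2.7,4.14,2.66,3.11])
def rz(a): return Ro.from_euler('z',a).as_matrix()
def ry(a): return Ro.from_euler('y',a).as_matrix()
def fk(q,k):
    h,L2,L3,d,off=k
    R=rz(q[0]); p=np.array([0,0,h])+R@[0,off,0]
    R=R@ry(q[1]); p=p+R@[0,0,L2]; R=R@ry(q[2]); p=p+R@[0,0,L3]
    R=R@rz(q[3])@ry(q[4]); p=p+R@[0,0,d]; R=R@rz(q[5]-np.pi/2)
    return p,R
S=[([-1.427,.342,1.524,0,1.275,-.146],[.15,-.503,.227],[3.1416,0,.29]),
([.44,.11,1.93,-.68,1.15,.22],[.396,.0692,.2541],[-3.139,.612,2.093]),
([-.2,-.13,2.18,.28,.48,-1.99],[.4509,.0267,.2535],[3.1394,.641,-3.1341]),
([-.189,.35,2.002,.502,.283,-2.227],[.5846,.0094,.1279],[3.1111,.5542,-3.1307])]
def res(k): return np.concatenate([fk(q,k)[0]-p for q,p,r in S])
sol=least_squares(res,[.3,.4,.4,.2,0.]); K=sol.x
def ik(p,R,seed,lim=True):
    def f(q):
        a,b=fk(q,K); return np.r_[(a-p)*10,Ro.from_matrix(R.T@b).as_rotvec()*3]
    s=least_squares(f,np.clip(seed,LO+1e-3,HI-1e-3),bounds=(LO,HI) if lim else (-np.inf,np.inf)); return s.x,np.linalg.norm(s.fun)
E
python3 - <<'E'
from kin import *
print(K.round(4),np.abs(sol.fun).max())
for q,p,r in S: print(np.degrees((Ro.from_matrix(fk(q,K)[1]).inv()*Ro.from_euler('xyz',r)).magnitude()))
f=np.array([.578,.0215,.0865])
seeds=[[-.1,.6,1.9,a,.4,b] for a in (-.8,0,.8,1.6,2.4,3.1,3.8) for b in(-2.5,-1.2,0,1.2,2.5)]
for t in (20,25,30,35,40,45):
  for fl in (0,180):
    o=[]
    for a in (150,165,180.5,195,210):
      R=ori(a,t)@rz(np.radians(fl)); q,e=min((ik(f+R[:,2]*PZ,R,s) for s in seeds),key=lambda x:x[1]); o.append((a,round(e,3),q.round(2).tolist() if e<.01 else ''))
    print(t,fl,o)
E
```

```text
[0.1821 0.4884 0.362  0.3065 0.0752] 0.00874594601726053
179.98833036730167
179.92450745436784
179.88907044337432
179.99480012131096
20 0 [(150, np.float64(0.0), [-0.01, 0.5, 1.85, -0.35, 0.51, 2.37]), (165, np.float64(0.0), [-0.06, 0.48, 1.88, -0.16, 0.44, 1.91]), (180.5, np.float64(0.0), [-0.11, 0.47, 1.9, 0.1, 0.42, 1.36]), (195, np.float64(0.0), [-0.16, 0.48, 1.89, 0.32, 0.47, 0.88]), (210, np.float64(0.0), [-0.21, 0.49, 1.86, 0.44, 0.57, 0.49])]
20 180 [(150, np.float64(0.0), [-0.01, 0.5, 1.85, -0.35, 0.51, -0.77]), (165, np.float64(0.0), [-0.06, 0.48, 1.88, -0.16, 0.44, -1.23]), (180.5, np.float64(0.0), [-0.11, 0.47, 1.9, 0.1, 0.42, -1.78]), (195, np.float64(0.0), [-0.16, 0.48, 1.89, 0.32, 0.47, -2.26]), (210, np.float64(0.0), [-0.21, 0.49, 1.86, 0.44, 0.57, -2.65])]
25 0 [(150, np.float64(0.0), [0.02, 0.49, 1.91, -0.56, 0.42, 2.59]), (165, np.float64(0.0), [-0.05, 0.46, 1.96, -0.3, 0.31, 2.05]), (180.5, np.float64(0.0), [-0.12, 0.45, 1.98, 0.2, 0.28, 1.27]), (195, np.float64(0.0), [-0.19, 0.46, 1.96, 0.53, 0.37, 0.66]), (210, np.float64(0.0), [-0.24, 0.48, 1.93, 0.65, 0.5, 0.2
[... 1639 characters left out ...]
np.float64(0.0), [-0.25, 0.45, 2.17, 1.89, 0.34, 2.39]), (210, np.float64(0.0), [-0.35, 0.48, 2.1, 1.47, 0.52, 2.52])]
45 0 [(150, np.float64(0.143), ''), (165, np.float64(0.0), [-0.0, 0.48, 2.22, 3.67, 0.37, -1.89]), (180.5, np.float64(0.0), [-0.15, 0.46, 2.25, 2.83, 0.37, -1.39]), (195, np.float64(0.0), [-0.28, 0.47, 2.23, 2.17, 0.46, -1.05]), (210, np.float64(0.0), [-0.38, 0.5, 2.16, 1.67, 0.59, -0.86])]
45 180 [(150, np.float64(0.143), ''), (165, np.float64(0.0), [-0.0, 0.48, 2.22, 3.67, 0.37, 1.25]), (180.5, np.float64(0.0), [-0.15, 0.46, 2.25, 2.83, 0.37, 1.75]), (195, np.float64(0.0), [-0.28, 0.47, 2.23, 2.17, 0.46, 2.09]), (210, np.float64(0.0), [-0.38, 0.5, 2.16, 1.67, 0.59, 2.28])]
```

```bash
cat >> kin.py <<'E'
def chk(wps,seed=None):
    q=robot.observe()['qpos'] if seed is None else seed
    for c,R in wps:
        q,e=ik(np.array(c)+R[:,2]*PZ,R@rz(np.pi),q); print('chk',c,round(e,4),q.round(2))
E
python3 - <<'E'
from kin import *
t=dict(np.load('top2.npz'))
for u,v in((300,289),(275,284),(327,295),(375,283),(340,272)): print(u,v,ray(t,u,v,0).round(3))
s=np.array([.425,-.07]); r=ori(180,35)
w=[([.48,-.0,.22],r),([*s,.20],r),([*s,.0545],r),([*s,.051],r)]
chk(w); plan(w)
r2=ori(180.5,22); f=np.array([.578,.0215,.0885])
chk([([*s,.15],r2),([*s,.053],r2),([.46,.0215,.25],r2),(f-r2[:,2]*.1,r2),(f,r2)])
E
```

```text
300 289 [0.375 0.023 0.   ]
275 284 [0.389 0.105 0.   ]
327 295 [ 0.357 -0.065  0.   ]
375 283 [ 0.4   -0.221  0.   ]
340 272 [ 0.433 -0.106  0.   ]
chk [0.48, -0.0, 0.22] 0.0 [-0.24  0.03  2.18  0.39  0.36 -2.14]
chk [np.float64(0.425), np.float64(-0.07), 0.2] 0.0 [-0.55 -0.04  2.31  0.77  0.44 -2.75]
chk [np.float64(0.425), np.float64(-0.07), 0.0545] 0.5371 [-0.5   0.26  2.36  1.11  0.28 -3.11]
chk [np.float64(0.425), np.float64(-0.07), 0.051] 0.5558 [-0.5   0.27  2.35  1.11  0.28 -3.11]
4 [0.337, -0.041, -0.98, 0.01, -0.015, 0.002] -> [0.504 0.001 0.193]
2 [0.05, -0.013, -0.17, 0.002, -0.003, 0.001] -> [0.491 0.    0.205]
--
4 [0.564, -0.701, -0.151, -0.0, -0.0, -0.0] -> [ 0.436 -0.07   0.185]
--
4 [0.686, 0.0, 0.98, -0.0, -0.0, -0.0] -> [ 0.436 -0.07   0.065]
2 [0.148, 0.001, 0.212, -0.0, -0.0, -0.0] -> [ 0.436 -0.07   0.039]
--
2 [0.02, -0.0, 0.029, -0.0, -0.0, -0.0] -> [ 0.436 -0.07   0.036]
--
chk [np.float64(0.425), np.float64(-0.07), 0.15] 0.0 [-0.45  0.11  2.22  0.37  0.49 -2.33]
chk [np.float64(0.425), np.float64(-0.07), 0.053] 0.1477 [-0.49  0.32  2.32  0.82  0.28 -2.85]
chk [0.46, 0.0215, 0.25] 0.0 [-0.16  0.03  1.97  0.09  0.76 -1.79]
chk [0.54054077 0.0211731  0.18121839] 0.0 [-0.13  0.27  1.91  0.09  0.59 -1.77]
chk [0.578  0.0215 0.0885] 0.0 [-0.12  0.46  1.93  0.13  0.37 -1.81]
```

The held 35° lean can't reach the tray. A 22° lean in front can, and it still clears the door. I'll set the hub back where it stood, regrasp at 22°, and return.

```bash
python3 - <<'E'
from kin import *
r=ori(180.5,35)
w=[([.475,.0215,.235],r),([.43,.08,.26],r),([.40,.17,.24],ori(150,35)),([.3655,.2675,.15],ori(120,35)),([.3655,.2675,.065],ori(120,35))]
chk(w); plan(w)
E
```

```text
chk [0.475, 0.0215, 0.235] 0.0 [-0.18 -0.    2.16  0.28  0.4  -1.99]
chk [0.43, 0.08, 0.26] 0.0 [ 0.01 -0.11  2.17 -0.01  0.46 -1.56]
chk [0.4, 0.17, 0.24] 0.0 [ 0.57  0.09  2.04 -0.74  0.85 -0.02]
chk [0.3655, 0.2675, 0.15] 0.0 [ 0.82  0.46  1.81 -0.64  1.16  0.65]
chk [0.3655, 0.2675, 0.065] 0.0 [ 0.82  0.59  1.89 -0.72  0.99  0.8 ]
4 [0.27, 0.131, -0.98, 0.008, -0.014, 0.0] -> [0.51  0.019 0.197]
2 [0.072, 0.034, -0.318, 0.002, -0.004, 0.0] -> [0.486 0.022 0.22 ]
--
3 [0.221, 0.589, -0.46, 0.0, -0.0, 0.0] -> [0.441 0.08  0.245]
--
5 [0.365, 0.848, -0.012, 0.097, 0.0, 0.139] -> [0.409 0.165 0.225]
--
4 [0.98, 0.517, 0.233, 0.08, -0.0, 0.114] -> [0.377 0.243 0.149]
2 [0.217, 0.036, 0.028, 0.016, -0.0, 0.023] -> [0.371 0.258 0.135]
--
3 [0.487, -0.0, 0.696, -0.0, -0.0, -0.0] -> [0.371 0.258 0.05 ]
--
```

{"fn": "move_arm", "kwargs": {
  "motion": [
    [0.07,0.033,-0.25,0.002,-0.003,0],
    [0.135,0.065,-0.49,0.004,-0.007,0],
    [0.2,0.1,-0.74,0.006,-0.01,0],
    [0.27,0.131,-0.98,0.008,-0.014,0],
    [0.27,0.131,-0.98,0.008,-0.014,0]
  ]
}}

```text
time: 12.6
tool_pos: [0.5095, 0.0188, 0.1984]
tool_rot: [3.136, 0.601, -3.131]
contact_force: [0.0, -0.4, -1.4]
opening: 0.0292
grip_force: 25.0
```

```bash
python3 - <<'E'
from kin import *
r=ori(180.5,35)
w=[([.43,.08,.26],r),([.40,.17,.24],ori(150,35)),([.3655,.2675,.15],ori(120,35)),([.3655,.2675,.065],ori(120,35))]
plan(w)
E
```

```text
4 [0.301, 0.624, -0.762, 0.002, -0.003, 0.001] -> [0.441 0.08  0.245]
--
5 [0.367, 0.848, -0.012, 0.097, -0.0, 0.138] -> [0.409 0.165 0.225]
--
4 [0.98, 0.518, 0.233, 0.08, -0.0, 0.115] -> [0.377 0.243 0.149]
2 [0.216, 0.035, 0.028, 0.016, -0.0, 0.022] -> [0.371 0.258 0.135]
--
3 [0.487, 0.001, 0.697, -0.0, -0.0, -0.0] -> [0.371 0.258 0.05 ]
--
```

Relative moves start from where the arm really is. I continue.

{"fn": "move_arm", "kwargs": {
  "motion": [
    [0.1,0.21,-0.25,0.001,-0.001,0],
    [0.2,0.42,-0.51,0.001,-0.002,0],
    [0.301,0.624,-0.762,0.002,-0.003,0.001],
    [0.301,0.624,-0.762,0.002,-0.003,0.001]
  ]
}}

```text
time: 13.1
tool_pos: [0.4414, 0.0809, 0.2441]
tool_rot: [3.14, 0.61, -3.133]
contact_force: [1.4, 0.6, -1.7]
opening: 0.0292
grip_force: 25.0
```

{"fn": "move_arm", "kwargs": {
  "motion": [
    [0.09,0.212,-0.003,0.024,0,0.035],
    [0.183,0.424,-0.006,0.048,0,0.069],
    [0.275,0.636,-0.009,0.073,0,0.104],
    [0.367,0.848,-0.012,0.097,0,0.138],
    [0.367,0.848,-0.012,0.097,0,0.138],
    [0.367,0.848,-0.012,0.097,0,0.138]
  ]
}}

```text
time: 13.85
tool_pos: [0.4108, 0.1655, 0.2222]
tool_rot: [-3.139, 0.607, 2.618]
contact_force: [0.3, -0.8, -1.2]
opening: 0.0295
grip_force: 25.0
```

{"fn": "move_arm", "kwargs": {
  "motion": [
    [0.245,0.13,0.058,0.02,0,0.029],
    [0.49,0.26,0.117,0.04,0,0.058],
    [0.735,0.39,0.175,0.06,0,0.086],
    [0.98,0.518,0.233,0.08,0,0.115],
    [0.98,0.518,0.233,0.08,0,0.115],
    [0.98,0.518,0.233,0.08,0,0.115]
  ]
}}

```text
time: 14.6
tool_pos: [0.3783, 0.2421, 0.1478]
tool_rot: [-3.138, 0.608, 2.182]
contact_force: [0.3, 0.3, -1.1]
opening: 0.0294
grip_force: 25.0
```

```bash
python3 - <<'E'
from kin import *
plan([([.3655,.2675,.12],ori(120,35)),([.3655,.2675,.056],ori(120,35))])
E
```

```text
3 [0.389, 0.032, 0.255, 0.015, -0.001, 0.023] -> [0.371 0.258 0.105]
--
3 [0.367, 0.001, 0.524, -0.0, 0.0, -0.0] -> [0.371 0.258 0.041]
--
```

{"fn": "move_arm", "kwargs": {
  "motion": [
    [0.2,0.016,0.13,0.008,0,0.012],
    [0.389,0.032,0.255,0.015,-0.001,0.023],
    [0.389,0.032,0.255,0.015,-0.001,0.023],
    [0.389,0.032,0.255,0.015,-0.001,0.023]
  ]
}}

```text
time: 15.1
tool_pos: [0.3712, 0.2582, 0.1061]
tool_rot: [3.139, 0.611, 2.092]
contact_force: [0.5, -0.1, -0.6]
opening: 0.0294
grip_force: 25.0
```

{"fn": "move_arm", "kwargs": {
  "motion": [
    [0.12,0,0.17,0,0,0],
    [0.24,0,0.34,0,0,0],
    [0.367,0,0.524,0,0,0],
    [0.367,0,0.524,0,0,0],
    [0.367,0,0.524,0,0,0]
  ]
}}

```text
time: 15.72
tool_pos: [0.3714, 0.2589, 0.0423]
tool_rot: [3.138, 0.611, 2.091]
contact_force: [1.0, 0.4, -0.8]
opening: 0.0295
grip_force: 25.0
```

{"fn": "move_arm", "kwargs": {
  "motion": [
    [0.014,0,0.02,0,0,0],
    [0.023,0,0.033,0,0,0],
    [0.023,0,0.033,0,0,0]
  ]
}}

```text
time: 16.1
tool_pos: [0.3709, 0.2587, 0.0372]
tool_rot: [3.14, 0.611, 2.091]
contact_force: [-0.7, -0.6, -1.3]
opening: 0.0292
grip_force: 25.0
```

{"fn": "move_arm", "kwargs": {
  "motion": [
    [0.01,0,0.014,0,0,0],
    [0.01,0,0.014,0,0,0]
  ]
}}

```text
time: 16.35
tool_pos: [0.371, 0.2588, 0.0357]
tool_rot: [3.139, 0.612, 2.091]
contact_force: [-0.9, 0.7, 3.0]
opening: 0.0291
grip_force: 25.0
```

{"fn": "move_arm", "kwargs": {
  "motion": [
    [0,0,0,0,0,0],
    [0,0,0,0,0,0],
    [0,0,0,0,0,0]
  ],
  "fingers": 0.2
}}

```text
time: 16.73
tool_pos: [0.3708, 0.2586, 0.0352]
tool_rot: [3.14, 0.611, 2.091]
contact_force: [0.3, -0.1, -0.3]
opening: 0.0531
grip_force: 0.0
```

```bash
python3 - <<'E'
from kin import *
p,R=now(); q=p-R[:,2]*PZ; print(q)
w=[([*q[:2],.056],ori(120,22))]
chk(w); plan(w)
E
```

```text
[0.36542349 0.26796269 0.05062357]
chk [np.float64(0.36542348984419576), np.float64(0.2679626905925967), 0.056] 0.0 [ 0.7   0.52  1.94 -0.53  0.82  0.57]
3 [0.012, 0.0, -0.049, -0.0, 0.072, -0.001] -> [0.369 0.262 0.039]
--
```

{"fn": "move_arm", "kwargs": {
  "motion": [
    [0.006,0,-0.025,0,0.036,0],
    [0.012,0,-0.049,0,0.072,-0.001],
    [0.012,0,-0.049,0,0.072,-0.001],
    [0.012,0,-0.049,0,0.072,-0.001]
  ]
}}

```text
time: 17.23
tool_pos: [0.3689, 0.2618, 0.0385]
tool_rot: [-3.141, 0.387, 2.095]
contact_force: [-0.4, 0.0, -0.7]
opening: 0.0548
grip_force: 0.0
```

{"fn": "move_arm", "kwargs": {
  "motion": [
    [0,0,0,0,0,0],
    [0,0,0,0,0,0],
    [0,0,0,0,0,0],
    [0,0,0,0,0,0],
    [0,0,0,0,0,0]
  ],
  "fingers": -1,
  "newtons": 25
}}

```text
time: 17.85
tool_pos: [0.3689, 0.262, 0.0385]
tool_rot: [-3.141, 0.385, 2.095]
contact_force: [0.4, 0.6, -1.2]
opening: 0.0296
grip_force: 25.0
```

```bash
python3 - <<'E'
from kin import *
p,R=now(); q=p-R[:,2]*PZ; print('pinch',q,robot.observe()['tool_rot'])
r2=ori(180.5,22)
w=[([*q[:2],.15],R),([.40,.17,.24],ori(150,22)),([.44,.08,.26],r2),([.47,.0215,.27],r2)]
chk(w); plan(w)
E
```

```text
pinch [0.36532613 0.2680868  0.05596261] [-3.141179    0.38504627  2.09514843]
chk [np.float64(0.36532613037797274), np.float64(0.2680868049389219), 0.15] 0.0 [ 0.7   0.38  1.84 -0.44  1.04  0.43]
chk [0.4, 0.17, 0.24] 0.0 [ 0.43  0.1   1.93 -0.39  0.92 -0.4 ]
chk [0.44, 0.08, 0.26] 0.0 [ 0.01  0.    1.98 -0.    0.78 -1.57]
chk [0.47, 0.0215, 0.27] 0.0 [-0.15  0.04  1.91  0.08  0.82 -1.78]
4 [-0.353, -0.0, -0.872, 0.0, 0.0, 0.0] -> [0.369 0.262 0.133]
--
4 [-0.98, -0.12, -0.348, -0.048, 0.0, -0.118] -> [0.397 0.189 0.202]
2 [-0.267, -0.125, -0.117, -0.015, 0.0, -0.036] -> [0.406 0.166 0.223]
--
5 [-0.804, -0.543, 0.109, -0.063, 0.0, -0.157] -> [0.447 0.08  0.243]
--
3 [-0.312, -0.588, 0.019, -0.0, 0.0, -0.0] -> [0.477 0.022 0.253]
--
```

{"fn": "move_arm", "kwargs": {
  "motion": [
    [-0.09,0,-0.22,0,0,0],
    [-0.18,0,-0.44,0,0,0],
    [-0.27,0,-0.66,0,0,0],
    [-0.353,0,-0.872,0,0,0],
    [-0.353,0,-0.872,0,0,0]
  ]
}}

```text
time: 18.48
tool_pos: [0.3696, 0.2626, 0.1339]
tool_rot: [3.138, 0.384, 2.094]
contact_force: [-0.3, 0.7, -1.4]
opening: 0.0295
grip_force: 25.0
```

{"fn": "move_arm", "kwargs": {
  "motion": [
    [-0.25,-0.03,-0.09,-0.012,0,-0.03],
    [-0.5,-0.06,-0.175,-0.024,0,-0.059],
    [-0.75,-0.09,-0.26,-0.036,0,-0.089],
    [-0.98,-0.12,-0.348,-0.048,0,-0.118],
    [-0.98,-0.12,-0.348,-0.048,0,-0.118]
  ]
}}

```text
time: 19.1
tool_pos: [0.3974, 0.1877, 0.2018]
tool_rot: [3.14, 0.385, 2.492]
contact_force: [0.4, 0.7, -0.9]
opening: 0.0291
grip_force: 25.0
```

{"fn": "move_arm", "kwargs": {
  "motion": [
    [-0.13,-0.06,-0.06,-0.007,0,-0.018],
    [-0.267,-0.125,-0.117,-0.015,0,-0.036],
    [-0.267,-0.125,-0.117,-0.015,0,-0.036]
  ]
}}

```text
time: 19.48
tool_pos: [0.406, 0.1663, 0.222]
tool_rot: [3.14, 0.384, 2.614]
contact_force: [0.1, -1.3, -1.8]
opening: 0.029
grip_force: 25.0
```

{"fn": "move_arm", "kwargs": {
  "motion": [
    [-0.2,-0.136,0.027,-0.016,0,-0.039],
    [-0.4,-0.27,0.055,-0.032,0,-0.078],
    [-0.6,-0.41,0.082,-0.047,0,-0.118],
    [-0.804,-0.543,0.109,-0.063,0,-0.157],
    [-0.804,-0.543,0.109,-0.063,0,-0.157],
    [-0.804,-0.543,0.109,-0.063,0,-0.157]
  ]
}}

```text
time: 20.23
tool_pos: [0.4468, 0.08, 0.2414]
tool_rot: [3.141, 0.383, -3.138]
contact_force: [-0.6, 0.5, -1.6]
opening: 0.0294
grip_force: 25.0
```

{"fn": "move_arm", "kwargs": {
  "motion": [
    [-0.15,-0.29,0.01,0,0,0],
    [-0.312,-0.588,0.019,0,0,0],
    [-0.312,-0.588,0.019,0,0,0],
    [-0.312,-0.588,0.019,0,0,0]
  ]
}}

```text
time: 20.72
tool_pos: [0.4764, 0.0225, 0.2516]
tool_rot: [3.141, 0.383, -3.135]
contact_force: [1.0, 0.6, -2.1]
opening: 0.0294
grip_force: 25.0
```

```bash
python3 - <<'E'
from kin import *
p,R=now(); print(p,robot.observe()['tool_rot'],robot.observe()['qpos'].round(2))
r2=ori(180.5,22); z=r2[:,2]; f=np.array([.578,.0215,.0915])
w=[(f-z*.11,r2),(f-z*.02,r2),(f+[0,0,.004],r2)]
chk(w); plan(w)
E
```

```text
[0.47641212 0.02252804 0.25160881] [ 3.14098895  0.38287187 -3.13496406] [-0.15  0.03  1.92  0.08  0.82 -1.78]
chk [0.53679484 0.02114041 0.19349022] 0.0 [-0.13  0.24  1.9   0.09  0.62 -1.77]
chk [0.57050815 0.02143462 0.11004368] 0.0 [-0.12  0.42  1.93  0.12  0.42 -1.8 ]
chk [0.578  0.0215 0.0955] 0.0 [-0.12  0.45  1.92  0.12  0.39 -1.8 ]
4 [-0.343, -0.018, 0.953, -0.0, -0.0, -0.001] -> [0.544 0.021 0.176]
--
4 [-0.001, -0.0, 0.9, -0.0, -0.0, 0.0] -> [0.578 0.022 0.093]
--
2 [-0.015, -0.0, 0.163, -0.0, -0.0, 0.0] -> [0.585 0.022 0.078]
--
```

{"fn": "move_arm", "kwargs": {
  "motion": [
    [-0.09,-0.005,0.24,0,0,0],
    [-0.17,-0.009,0.48,0,0,0],
    [-0.26,-0.014,0.72,0,0,0],
    [-0.343,-0.018,0.953,0,0,0],
    [-0.343,-0.018,0.953,0,0,0]
  ]
}}

```text
time: 21.35
tool_pos: [0.5439, 0.0217, 0.1753]
tool_rot: [3.141, 0.381, -3.133]
contact_force: [0.2, 0.2, -0.6]
opening: 0.0293
grip_force: 25.0
```

{"fn": "move_arm", "kwargs": {
  "motion": [
    [0,0,0.18,0,0,0],
    [0,0,0.36,0,0,0],
    [0,0,0.54,0,0,0],
    [0,0,0.72,0,0,0],
    [0,0,0.9,0,0,0],
    [0,0,0.9,0,0,0]
  ]
}}

```text
time: 22.1
tool_pos: [0.5777, 0.0214, 0.0934]
tool_rot: [3.141, 0.383, -3.133]
contact_force: [-1.0, 0.8, -1.4]
opening: 0.0294
grip_force: 25.0
```

```bash
python3 - <<'E'
from kin import *
p,R=now(); c=cam('wrist'); save(c,'w4.png'); np.savez('w4.npz',p=p,R=R,**c)
r2=ori(180.5,22); f=np.array([.578,.0215,.0915])
plan([(f+[0,0,.004],r2),(f,r2)])
E
```

```text
2 [-0.005, 0.003, 0.175, -0.0, 0.0, -0.0] -> [0.585 0.022 0.078]
--
2 [0.015, -0.0, 0.038, -0.0, 0.0, -0.0] -> [0.585 0.022 0.074]
--
```

View pics/w4.png

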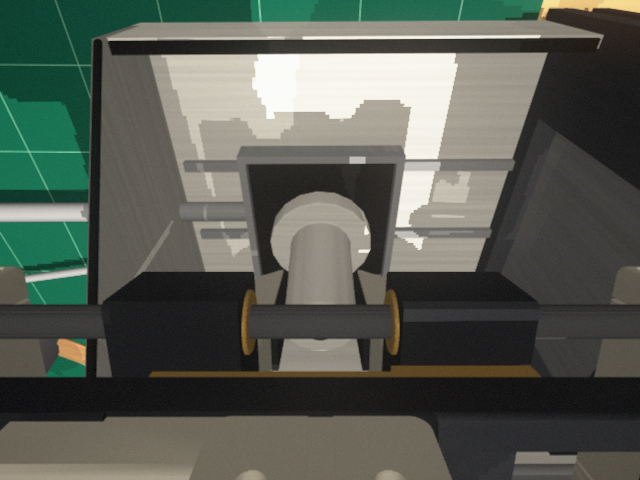

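The hub (321,240) is laterally centred over the tray floor, columns 250–395, near edge row 163. I'll verify the x of the near edge and lower.

```bash
python3 - <<'E'
from kin import *
d=dict(np.load('w4.npz')); T=np.eye(4); T[:3,:3]=d['R']; T[:3,3]=d['p']; E=T@d['hand_eye']
for u,v in((252,163),(322,163),(394,163),(256,270),(389,270)): print(ray(d,u,v,.041,E).round(4))
E
```

```text
[ 0.5373 -0.0129  0.041 ]
[0.537  0.0232 0.041 ]
[0.5366 0.0603 0.041 ]
[ 0.6114 -0.018   0.041 ]
[0.6106 0.0667 0.041 ]
```

{"fn": "move_arm", "kwargs": {
  "motion": [
    [-0.003,0.003,0.09,0,0,0],
    [-0.005,0.003,0.175,0,0,0],
    [-0.005,0.003,0.175,0,0,0],
    [-0.005,0.003,0.175,0,0,0]
  ]
}}

```text
time: 22.65
tool_pos: [0.5856, 0.0208, 0.0778]
tool_rot: [-3.141, 0.385, -3.134]
contact_force: [0.4, -0.4, -2.4]
opening: 0.0293
grip_force: 25.0
```

{"fn": "move_arm", "kwargs": {
  "motion": [
    [0.005,0.025,0.012,0,0,0],
    [0.01,0.025,0.025,0,0,0],
    [0.015,0.025,0.038,0,0,0],
    [0.015,0.025,0.038,0,0,0]
  ]
}}

```text
time: 23.15
tool_pos: [0.5856, 0.0233, 0.0736]
tool_rot: [-3.141, 0.385, -3.134]
contact_force: [0.9, -0.2, -1.3]
opening: 0.0294
grip_force: 25.0
```

{"fn": "move_arm", "kwargs": {
  "motion": [
    [0.004,0,0.01,0,0,0],
    [0.008,0,0.019,0,0,0],
    [0.008,0,0.019,0,0,0]
  ]
}}

```text
time: 23.52
tool_pos: [0.5861, 0.0234, 0.0733]
tool_rot: [-3.141, 0.388, -3.133]
contact_force: [-6.9, 0.2, 12.7]
opening: 0.0292
grip_force: 25.0
```

{"fn": "move_arm", "kwargs": {
  "motion": [
    [-0.003,0,-0.008,0,0,0],
    [-0.003,0,-0.008,0,0,0]
  ]
}}

```text
time: 23.78
tool_pos: [0.586, 0.0233, 0.0733]
tool_rot: [-3.141, 0.387, -3.134]
contact_force: [-3.8, 1.1, 7.8]
opening: 0.0292
grip_force: 25.0
```

{"fn": "move_arm", "kwargs": {
  "motion": [
    [0,0,0,0,0,0],
    [0,0,0,0,0,0],
    [0,0,0,0,0,0]
  ],
  "fingers": 0.2
}}

```text
time: 24.15
tool_pos: [0.5856, 0.0232, 0.0723]
tool_rot: [-3.141, 0.385, -3.134]
contact_force: [0.2, 0.3, -0.3]
opening: 0.0532
grip_force: 0.0
```

{"fn": "move_arm", "kwargs": {
  "motion": [
    [0,0,-0.2,0,0,0],
    [0,0,-0.5,0,0,0],
    [0,0,-0.9,0,0,0],
    [0,0,-0.9,0,0,0]
  ]
}}

```text
time: 24.65
tool_pos: [0.5527, 0.0229, 0.1587]
tool_rot: [-3.14, 0.391, -3.134]
contact_force: [0.6, -0.5, 0.2]
opening: 0.0552
grip_force: 0.0
```

{"fn": "move_arm", "kwargs": {
  "motion": [
    [0.2,0,-0.4,0,0,0],
    [0.4,0,-0.8,0,0,0],
    [0.4,0,-0.8,0,0,0]
  ]
}}

```text
time: 25.02
tool_pos: [0.4841, 0.0226, 0.2162]
tool_rot: [-3.141, 0.388, -3.134]
contact_force: [-0.3, 0.0, -0.3]
opening: 0.0546
grip_force: 0.0
```

```bash
python3 - <<'E'
from kin import *
p,R=now(); c=cam('wrist'); save(c,'w5.png'); np.savez('w5.npz',p=p,R=R,**c); print(robot.observe()['qpos'].round(2))
E
```

```text
[-0.15  0.08  1.97  0.09  0.71 -1.79]
```

View pics/w5.png

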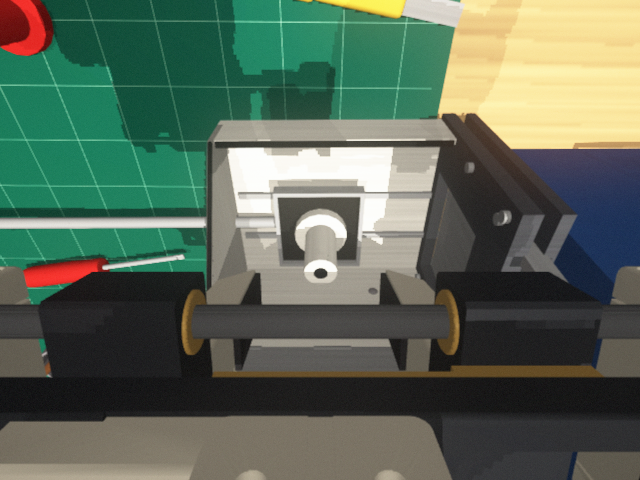

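The wrist view confirms the hub stands upright in the tray's centre (320,235). Next is the outer door: go over its top and push the outer face along the arc.

```bash
cat >> kin.py <<'E'
def T(p,R): return (np.array(p)-R[:,2]*PZ,R)  # tcp target
def door(deg,over=0,rad=.155,y=.03,t=0):
    f=np.radians(deg); d=np.array([np.cos(f),0,np.sin(f)]); n=np.array([np.sin(f),0,-np.cos(f)])
    return T(np.array([.608,y,.155])+rad*d+n*(.006+.0095*abs(n[0])-over),ori(180.5,t))
E
python3 - <<'E'
from kin import *
w=[T([.48,.03,.30],ori(180.5,8)),T([.50,.03,.365],ori(180.5,0)),T([.625,.03,.365],ori(180.5,0)),T([.605,.03,.305],ori(180.5,0))]
d=[door(106),door(120),door(135),door(150),door(165),door(180),door(195,0,t=10),door(210,0,t=20),door(219,.0,t=22)]
chk(w+d); plan(w)
for x in d: print((x[0]+x[1][:,2]*PZ).round(3))
E
```

```text
chk [0.47738365 0.02997717 0.31861704] 0.0 [-0.1   0.15  1.59  0.02  1.26 -1.69]
chk [0.5    0.03   0.3838] 0.0 [-0.09  0.28  1.24  0.    1.63 -1.67]
chk [0.625  0.03   0.3838] 0.0 [-0.07  0.58  0.76  0.    1.8  -1.65]
chk [0.605  0.03   0.3238] 0.0 [-0.07  0.51  1.05 -0.    1.58 -1.65]
chk [0.57982201 0.03       0.3269665 ] 0.0 [-0.08  0.45  1.14 -0.    1.55 -1.66]
chk [0.54282115 0.03       0.31514756] 0.0 [-0.08  0.37  1.29 -0.    1.48 -1.66]
chk [0.50739109 0.03       0.29239419] 0.0 [-0.09  0.31  1.45 -0.    1.38 -1.67]
chk [0.47914106 0.03       0.26060977] 0.0 [-0.09  0.26  1.6  -0.    1.28 -1.67]
chk [0.46047079 0.03       0.22208751] 0.0 [-0.1   0.26  1.73 -0.    1.16 -1.68]
chk [0.453  0.03   0.1798] 0.0 [-0.1   0.28  1.82 -0.    1.04 -1.68]
chk [0.45282774 0.02997151 0.14156799] 0.0 [-0.11  0.24  2.02  0.03  0.71 -1.72]
chk [0.46196133 0.02994389 0.10447599] 0.0 [-0.13  0.26  2.19  0.14  0.35 -1.83]
chk [0.4729617  0.02993854 0.08419547] 0.0648 [-0.13  0.31  2.19  0.2   0.28 -1.89]
3 [-0.276, 0.075, -0.802, -0.0, 0.079, -0.0] -> [0.48 0.03 0.3 ]
--
3 [-0.288, -0.002, -0.616, -0.0, 0.044, -0.0] -> [0.5   0.03  0.365]
--
4 [-0.98, -0.007, 0.0, -0.0, 0.0, -0.0] -> [0.598 0.03  0.365]
2 [-0.27, -0.002, 0.001, -0.0, 0.0, -0.0] -> [0.625 0.03  0.365]
--
3 [0.2, 0.002, 0.599, -0.0, 0.0, -0.0] -> [0.605 0.03  0.305]
--
[0.58  0.03  0.308]
[0.543 0.03  0.296]
[0.507 0.03  0.274]
[0.479 0.03  0.242]
[0.46  0.03  0.203]
[0.453 0.03  0.161]
[0.456 0.03  0.123]
[0.468 0.03  0.087]
[0.48  0.03  0.067]
```

{"fn": "move_arm", "kwargs": {
  "motion": [
    [-0.14,0.037,-0.4,0,0.04,0],
    [-0.276,0.075,-0.802,0,0.079,0],
    [-0.276,0.075,-0.802,0,0.079,0],
    [-0.276,0.075,-0.802,0,0.079,0]
  ],
  "fingers": -1
}}

```text
time: 25.58
tool_pos: [0.4802, 0.0301, 0.2975]
tool_rot: [-3.142, 0.135, -3.134]
contact_force: [-0.4, 0.3, -0.7]
opening: 0.0195
grip_force: 0.0
```

{"fn": "move_arm", "kwargs": {
  "motion": [
    [-0.14,0,-0.31,0,0.022,0],
    [-0.288,-0.002,-0.616,0,0.044,0],
    [-0.288,-0.002,-0.616,0,0.044,0],
    [-0.288,-0.002,-0.616,0,0.044,0]
  ]
}}

```text
time: 26.08
tool_pos: [0.4994, 0.0301, 0.3623]
tool_rot: [3.142, -0.004, -3.134]
contact_force: [1.2, 0.2, -1.2]
opening: 0.0006
grip_force: 0.0
```

{"fn": "move_arm", "kwargs": {
  "motion": [
    [-0.33,0,0,0,0,0],
    [-0.66,0,0,0,0,0],
    [-0.98,-0.007,0,0,0,0],
    [-0.98,-0.007,0,0,0,0]
  ]
}}

```text
time: 26.58
tool_pos: [0.5984, 0.0299, 0.3615]
tool_rot: [-3.142, -0.005, -3.134]
contact_force: [-0.1, -0.7, -0.5]
opening: 0.0002
grip_force: 0.0
```

{"fn": "move_arm", "kwargs": {
  "motion": [
    [-0.27,-0.002,0,0,0,0],
    [-0.27,-0.002,0,0,0,0],
    [-0.27,-0.002,0,0,0,0]
  ]
}}

```text
time: 26.95
tool_pos: [0.6239, 0.0302, 0.3643]
tool_rot: [-3.141, -0.002, -3.134]
contact_force: [-0.5, -0.1, 0.0]
opening: 0.0001
grip_force: 0.0
```

{"fn": "move_arm", "kwargs": {
  "motion": [
    [0.1,0.002,0.3,0,0,0],
    [0.2,0.002,0.599,0,0,0],
    [0.2,0.002,0.599,0,0,0]
  ]
}}

```text
time: 27.32
tool_pos: [0.6027, 0.0303, 0.3033]
tool_rot: [-3.142, -0.006, -3.134]
contact_force: [-0.7, -0.6, 0.3]
opening: 0.0002
grip_force: 0.0
```

{"fn": "move_arm", "kwargs": {
  "motion": [
    [0.22,0,-0.01,0,0,0],
    [0.35,0,0.01,0,0,0],
    [0.48,0,0.05,0,0,0],
    [0.62,0,0.1,0,0,0],
    [0.8,0,0.19,0,0,0],
    [0.97,0,0.31,0,0,0],
    [0.97,0,0.31,0,0,0]
  ]
}}

```text
time: 28.2
tool_pos: [0.5078, 0.0294, 0.2753]
tool_rot: [-3.141, 0.001, -3.134]
contact_force: [0.6, 0.0, 0.3]
opening: 0.0005
grip_force: 0.0
```

```bash
python3 - <<'E'
from kin import *
print(robot.observe()['contact_force'])
c=cam('scene'); P=pts(c)
m=(P[...,2]>.165)&(P[...,2]<.3)&(P[...,1]>.06)&(P[...,1]<.12)&(P[...,0]>.42)&(P[...,0]<.64); Q=P[m]
for lo in np.arange(.165,.3,.015):
    q=Q[(Q[:,2]>=lo)&(Q[:,2]<lo+.015)]; print(lo.round(3),len(q),np.percentile(q[:,0],[5,50,95]).round(3) if len(q) else '')
E
```

```text
[0.60210795 0.00062257 0.33961207]
0.165 148 [0.588 0.598 0.606]
0.18 139 [0.573 0.582 0.592]
0.195 138 [0.558 0.566 0.575]
0.21 73 [0.54  0.555 0.56 ]
0.225 70 [0.528 0.534 0.541]
0.24 123 [0.513 0.523 0.547]
0.255 129 [0.498 0.509 0.547]
0.27 64 [0.486 0.492 0.499]
0.285 1 [0.49 0.49 0.49]
```

{"fn": "move_arm", "kwargs": {
  "motion": [
    [0.15,0,0.15,0,0,0],
    [0.28,0,0.32,0,0,0],
    [0.38,0,0.48,0,0,0],
    [0.44,0,0.62,0,0,0],
    [0.48,0,0.76,0,0,0],
    [0.52,0,0.9,0,0,0],
    [0.52,0,0.9,0,0,0]
  ]
}}

```text
time: 29.12
tool_pos: [0.4566, 0.0289, 0.1842]
tool_rot: [-3.141, -0.001, -3.134]
contact_force: [0.0, -0.4, 1.4]
opening: 0.0006
grip_force: 0.0
```

{"fn": "move_arm", "kwargs": {
  "motion": [
    [0.02,0,0.12,0,-0.01,0],
    [0.02,0,0.25,0,-0.02,0],
    [0.02,0,0.43,0,-0.033,0],
    [0,0,0.6,0,-0.05,0],
    [-0.04,0,0.74,0,-0.067,0],
    [-0.08,0,0.86,0,-0.067,0],
    [-0.13,0,0.97,0,-0.067,0],
    [-0.13,0,0.97,0,-0.067,0]
  ]
}}

```text
time: 30.12
tool_pos: [0.4695, 0.029, 0.0863]
tool_rot: [-3.141, 0.208, -3.134]
contact_force: [0.1, 0.0, 0.5]
opening: 0.0007
grip_force: 0.0
```

```bash
python3 - <<'E'
from kin import *
print(robot.observe()['contact_force'])
chk([door(219,.0,t=12)]); plan([door(214,.0,t=12),door(219,0,t=12),door(219,.002,t=12)])
E
```

```text
[0.13830096 0.03158357 0.50693582]
chk [0.47609544 0.02996589 0.08515359] 0.0 [-0.11  0.36  2.06  0.05  0.51 -1.73]
2 [-0.018, 0.01, 0.091, -0.0, -0.0, -0.0] -> [0.473 0.03  0.078]
--
2 [-0.044, -0.0, 0.122, -0.0, -0.0, -0.0] -> [0.48  0.03  0.067]
--
2 [-0.009, -0.0, 0.017, -0.0, -0.0, -0.0] -> [0.481 0.03  0.065]
--
```

{"fn": "move_arm", "kwargs": {
  "motion": [
    [-0.018,0.01,0.091,0,0,0],
    [-0.04,0.01,0.15,0,0,0],
    [-0.062,0.01,0.213,0,0,0],
    [-0.062,0.01,0.213,0,0,0]
  ]
}}

```text
time: 30.62
tool_pos: [0.4792, 0.0301, 0.0667]
tool_rot: [-3.141, 0.208, -3.134]
contact_force: [-0.1, 0.2, 1.3]
opening: 0.0002
grip_force: 0.0
```

{"fn": "move_arm", "kwargs": {
  "motion": [
    [-0.009,0,0.02,0,0,0],
    [-0.018,0,0.04,0,0,0],
    [-0.018,0,0.04,0,0,0]
  ]
}}

```text
time: 31.0
tool_pos: [0.481, 0.0302, 0.064]
tool_rot: [-3.141, 0.208, -3.134]
contact_force: [-5.6, -1.3, 10.8]
opening: 0.0003
grip_force: 6.0
```

{"fn": "move_arm", "kwargs": {
  "motion": [
    [-0.005,0,0.012,0,0,0],
    [-0.005,0,0.012,0,0,0],
    [-0.005,0,0.012,0,0,0]
  ]
}}

```text
time: 31.38
tool_pos: [0.4812, 0.0302, 0.0636]
tool_rot: [-3.141, 0.208, -3.133]
contact_force: [-13.2, -1.4, 21.4]
opening: 0.0006
grip_force: 11.7
```

{"fn": "move_arm", "kwargs": {
  "motion": [
    [0.05,0,-0.3,0,0,0],
    [0.1,0,-0.9,0,0,0],
    [0.1,0,-0.9,0,0,0]
  ]
}}

```text
time: 31.75
tool_pos: [0.4556, 0.0298, 0.1523]
tool_rot: [-3.14, 0.217, -3.134]
contact_force: [1.1, -1.2, 0.1]
opening: 0.0005
grip_force: 0.0
```

```bash
python3 - <<'E'
from kin import *
for n in('scene','top'):
    c=cam(n); np.savez(n+'3.npz',**c); P=pts(c)
    for y0 in (-.05,.085):
        m=(abs(P[...,1]-y0)<.015)&(P[...,0]>.48)&(P[...,0]<.6)&(P[...,2]>.03)&(P[...,2]<.17); Q=P[m]
        # distance from nominal outer face plane
        n_=np.array([-np.sin(np.radians(39)),0,np.cos(np.radians(39))]); d=(Q-[.608,0,.155])@n_; s=-(Q-[.608,0,.155])@[np.cos(np.radians(39)),0,np.sin(np.radians(39))]
        print(n,y0,len(Q),[ (s0,round(float(np.median(d[abs(s+(-s0))<.008])*1000),1)) for s0 in (.03,.05,.07,.09,.13,.14,.15,.16) if (abs(s-s0)<.008).any()])
a=cv2.cvtColor(dict(np.load('scene3.npz'))['image'][170:400,200:430],cv2.COLOR_RGB2BGR); cv2.imwrite('pics/s3.png',cv2.resize(a,(600,600)))
p,R=now(); print(p)
Rk=ori(-90+.5,28) # lean to -y
for s in (0,np.pi):
  for aa in (28,):
    q,e=min((ik(np.array([.577,.153,.214])+Rk[:,2]*PZ,Rk@rz(s),[a0,.5,1.,b,1.2,c0]) for a0 in(.2,) for b in(-.8,0,.8) for c0 in(-2,0,2)),key=lambda x:x[1]); print(s,e,q.round(2))
E
```

```text
scene -0.05 517 [(0.03, 7.1), (0.05, 7.4), (0.07, 5.2), (0.09, 6.7), (0.13, 8.6), (0.14, 7.1), (0.15, 6.4), (0.16, 6.4)]
scene 0.085 582 [(0.03, 7.8), (0.05, 7.7), (0.07, 8.0), (0.09, 7.3), (0.13, 8.2), (0.14, 7.9), (0.15, 7.9), (0.16, 7.8)]
top -0.05 403 [(0.03, 4.5), (0.05, 3.6), (0.07, 5.4), (0.09, 4.0), (0.13, 6.1), (0.14, 4.4), (0.15, 4.3), (0.16, 3.4)]
top 0.085 407 [(0.03, 5.8), (0.05, 4.6), (0.07, 3.9), (0.09, 4.5), (0.13, 5.0), (0.14, 4.7), (0.15, 5.0), (0.16, 5.6)]
[0.45417955 0.02991938 0.14880147]
0 2.747725175653485e-15 [-0.1   0.51  1.45  0.51  1.27 -0.29]
3.141592653589793 1.7968888322283653e-11 [-0.1   0.51  1.45  0.51  1.27  2.86]
```

View pics/s3.png

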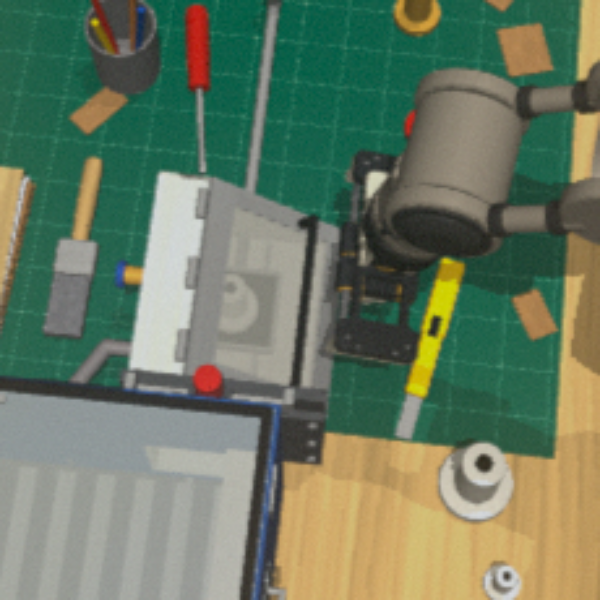

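The view shows the door flat on the slope (depth residuals about 6 mm, matching its thickness), the hub standing inside at (237,300), and the bystanders in place. Next is the inner door knob, leaning to −y.

```bash
cat >> kin.py <<'E'
def ok(az,t): return ori(az,t)@rz(np.pi)
E
python3 - <<'E'
from kin import *
k=np.array([.5765,.153,.214]); Rk=ok(-89.5,30); z=Rk[:,2]
w=[([.45,.0,.28],ori(180.5,0)),([.50,.0,.34],ok(-89.5,15)),(k-z*.12,Rk),(k-z*.03,Rk),(k,Rk),(k+[0,0,.11],Rk)]
chk(w); plan(w)
E
```

```text
chk [0.45, 0.0, 0.28] 0.0 [-0.17  0.19  1.64  0.    1.31 -1.75]
chk [0.5, 0.0, 0.34] 0.0 [-0.3   0.29  1.37  0.25  1.56 -0.32]
chk [0.57702359 0.09300228 0.31792305] 0.0 [-0.22  0.46  1.25  0.51  1.56 -0.27]
chk [0.5766309  0.13800057 0.23998076] 0.0 [-0.14  0.5   1.42  0.53  1.35 -0.3 ]
chk [0.5765 0.153  0.214 ] 0.0 [-0.11  0.52  1.46  0.54  1.28 -0.31]
chk [0.5765 0.153  0.324 ] 0.0 [-0.11  0.45  1.25  0.52  1.52 -0.17]
4 [-0.17, -0.265, -0.98, -0.0, 0.059, -0.0] -> [0.451 0.003 0.248]
2 [0.002, -0.035, -0.13, -0.0, 0.008, -0.0] -> [ 0.45  -0.     0.261]
--
12 [-0.5, 0.045, -0.606, -0.065, 0.066, 0.497] -> [0.5   0.005 0.322]
--
4 [0.885, 0.777, 0.444, -0.0, 0.083, -0.001] -> [0.577 0.102 0.302]
--
4 [0.001, 0.002, 0.9, -0.0, 0.0, 0.0] -> [0.577 0.147 0.224]
--
2 [0.0, 0.0, 0.3, -0.0, 0.0, 0.0] -> [0.576 0.162 0.198]
--
4 [0.549, -0.001, -0.953, -0.0, 0.0, 0.0] -> [0.576 0.162 0.308]
--
```

{"fn": "move_arm", "kwargs": {
  "motion": [
    [-0.05,-0.09,-0.33,0,0.02,0],
    [-0.1,-0.18,-0.66,0,0.04,0],
    [-0.17,-0.265,-0.98,0,0.059,0],
    [-0.17,-0.265,-0.98,0,0.059,0]
  ],
  "fingers": 0.2
}}

```text
time: 32.35
tool_pos: [0.4523, 0.0028, 0.2481]
tool_rot: [-3.141, 0.026, -3.135]
contact_force: [0.7, -0.3, -1.0]
opening: 0.0359
grip_force: 0.0
```

{"fn": "move_arm", "kwargs": {
  "motion": [
    [-0.5,0.045,-0.7,-0.065,0.072,0.497],
    [-0.5,0.045,-0.7,-0.065,0.072,0.497],
    [-0.5,0.045,-0.7,-0.065,0.072,0.497],
    [-0.5,0.045,-0.7,-0.065,0.072,0.497],
    [-0.5,0.045,-0.7,-0.065,0.072,0.497],
    [-0.5,0.045,-0.7,-0.065,0.072,0.497],
    [-0.5,0.045,-0.7,-0.065,0.072,0.497],
    [-0.5,0.045,-0.7,-0.065,0.072,0.497],
    [-0.5,0.045,-0.7,-0.065,0.072,0.497],
    [-0.5,0.045,-0.7,-0.065,0.072,0.497],
    [-0.5,0.045,-0.7,-0.065,0.072,0.497]
  ]
}}

```text
time: 33.72
tool_pos: [0.4987, 0.0085, 0.318]
tool_rot: [3.133, -0.274, 1.583]
contact_force: [0.6, 0.5, -0.3]
opening: 0.055
grip_force: 0.0
```

```bash
python3 - <<'E'
from kin import *
k=np.array([.5765,.153,.214]); Rk=ok(-89.5,30); z=Rk[:,2]
print(robot.observe()['tool_rot'],robot.observe()['qpos'].round(2))
plan([(k-z*.12,Rk)])
E
```

```text
[ 3.13269265 -0.27407739  1.58306436] [-0.31  0.25  1.43  0.26  1.54 -0.34]
4 [0.85, 0.79, 0.416, 0.002, 0.079, 0.001] -> [0.577 0.102 0.302]
--
```

{"fn": "move_arm", "kwargs": {
  "motion": [
    [0.28,0.26,0.14,0.001,0.026,0],
    [0.56,0.53,0.28,0.001,0.053,0],
    [0.85,0.79,0.416,0.002,0.079,0.001],
    [0.85,0.79,0.416,0.002,0.079,0.001],
    [0.85,0.79,0.416,0.002,0.079,0.001]
  ]
}}

```text
time: 34.35
tool_pos: [0.5769, 0.1019, 0.3026]
tool_rot: [3.138, -0.521, 1.581]
contact_force: [0.0, 0.6, 0.5]
opening: 0.0552
grip_force: 0.0
```

```bash
python3 - <<'E'
from kin import *
p,R=now(); d=cam('wrist'); Tm=np.eye(4); Tm[:3,:3]=R; Tm[:3,3]=p; E=Tm@d['hand_eye']
h=cv2.cvtColor(d['image'],cv2.COLOR_RGB2HSV); m=((h[...,0]<8)|(h[...,0]>172))&(h[...,1]>150)&(h[...,2]>70)
n,l,st,ce=cv2.connectedComponentsWithStats(m.astype('uint8'))
P=pts(d,E)
for i in range(1,n):
    if st[i,4]>200:
        Q=P[(l==i)]; Q=Q[np.abs(Q[:,2])<.5]; print(st[i],ce[i].round(),np.median(Q,0).round(3),np.percentile(Q,[3,97],axis=0).round(3).tolist())
k=np.array([.5765,.153,.214]); Rk=ok(-89.5,30); z=Rk[:,2]
plan([(k-z*.03,Rk),(k,Rk)])
E
```

```text
[ 303  215   36   45 1224] [320. 237.] [0.576 0.15  0.226] [[0.565, 0.141, 0.196], [0.586, 0.164, 0.228]]
4 [0.002, -0.003, 0.916, 0.001, 0.001, 0.0] -> [0.577 0.147 0.224]
--
2 [-0.0, -0.0, 0.3, 0.0, -0.0, 0.0] -> [0.576 0.162 0.198]
--
```

{"fn": "move_arm", "kwargs": {
  "motion": [
    [0,0,0.3,0,0,0],
    [0,0,0.6,0,0,0],
    [0,0,0.916,0,0,0],
    [0,0,1,0,0,0],
    [0,0,1,0,0,0]
  ]
}}

```text
time: 35.02
tool_pos: [0.5772, 0.1516, 0.217]
tool_rot: [3.137, -0.521, 1.581]
contact_force: [-0.7, 0.1, -0.3]
opening: 0.0551
grip_force: 0.0
```

{"fn": "move_arm", "kwargs": {
  "motion": [
    [0,0,0.11,0,0,0],
    [0,0,0.216,0,0,0],
    [0,0,0.216,0,0,0]
  ]
}}

```text
time: 35.4
tool_pos: [0.5767, 0.163, 0.1968]
tool_rot: [3.14, -0.522, 1.58]
contact_force: [-0.2, -0.0, 0.4]
opening: 0.0549
grip_force: 0.0
```

{"fn": "move_arm", "kwargs": {
  "motion": [
    [0,0,0,0,0,0],
    [0,0,0,0,0,0],
    [0,0,0,0,0,0],
    [0,0,0,0,0,0],
    [0,0,0,0,0,0]
  ],
  "fingers": -1,
  "newtons": 50
}}

```text
time: 36.02
tool_pos: [0.577, 0.1626, 0.1977]
tool_rot: [3.138, -0.522, 1.58]
contact_force: [-2.2, -1.9, 1.6]
opening: 0.0255
grip_force: 50.0
```

{"fn": "move_arm", "kwargs": {
  "motion": [
    [0.06,0,-0.104,0,0,0],
    [0.14,0,-0.243,0,0,0],
    [0.22,0,-0.381,0,0,0],
    [0.3,0,-0.52,0,0,0],
    [0.38,0,-0.659,0,0,0],
    [0.46,0,-0.797,0,0,0],
    [0.53,0,-0.919,0,0,0],
    [0.53,0,-0.919,0,0,0],
    [0.53,0,-0.919,0,0,0]
  ]
}}

```text
time: 37.15
tool_pos: [0.577, 0.1626, 0.3047]
tool_rot: [3.136, -0.522, 1.581]
contact_force: [-0.5, -4.0, 3.5]
opening: 0.025
grip_force: 50.0
```

{"fn": "move_arm", "kwargs": {
  "motion": [
    [0.01,0,-0.017,0,0,0],
    [0.025,0,-0.043,0,0,0],
    [0.025,0,-0.043,0,0,0]
  ]
}}

```text
time: 37.52
tool_pos: [0.5769, 0.1626, 0.3078]
tool_rot: [3.139, -0.521, 1.579]
contact_force: [3.3, -2.3, -8.5]
opening: 0.0254
grip_force: 50.0
```

{"fn": "move_arm", "kwargs": {
  "motion": [
    [0.006,0,-0.01,0,0,0],
    [0.012,0,-0.02,0,0,0],
    [0.012,0,-0.02,0,0,0]
  ]
}}

```text
time: 37.9
tool_pos: [0.5768, 0.1626, 0.3078]
tool_rot: [-3.141, -0.52, 1.578]
contact_force: [6.1, -0.2, -19.1]
opening: 0.0251
grip_force: 50.0
```

{"fn": "move_arm", "kwargs": {
  "motion": [
    [-0.006,0,0.01,0,0,0],
    [-0.006,0,0.01,0,0,0]
  ]
}}

```text
time: 38.15
tool_pos: [0.5768, 0.1626, 0.3078]
tool_rot: [3.141, -0.521, 1.579]
contact_force: [5.3, -1.5, -14.5]
opening: 0.025
grip_force: 50.0
```

{"fn": "move_arm", "kwargs": {
  "motion": [
    [0,0,0,0,0,0],
    [0,0,0,0,0,0],
    [0,0,0,0,0,0],
    [0,0,0,0,0,0]
  ],
  "fingers": 0.2
}}

```text
time: 38.65
tool_pos: [0.5767, 0.1631, 0.3104]
tool_rot: [3.137, -0.522, 1.581]
contact_force: [-0.2, 1.4, -0.3]
opening: 0.0544
grip_force: 0.0
```

{"fn": "move_arm", "kwargs": {
  "motion": [
    [0,0,-0.2,0,0,0],
    [0,0,-0.5,0,0,0],
    [0,0,-0.9,0,0,0],
    [0,0,-0.9,0,0,0]
  ]
}}

```text
time: 39.15
tool_pos: [0.5777, 0.117, 0.3906]
tool_rot: [3.131, -0.521, 1.582]
contact_force: [0.6, 0.0, 0.1]
opening: 0.0552
grip_force: 0.0
```

```bash
python3 - <<'E'
from kin import *
def red(n):
    c=cam(n); P=pts(c); h=cv2.cvtColor(c['image'],cv2.COLOR_RGB2HSV); m=((h[...,0]<8)|(h[...,0]>172))&(h[...,1]>150)&(h[...,2]>70)&(np.abs(P[...,0]-.577)<.03)&(np.abs(P[...,1]-.153)<.04)&(P[...,2]>.15)
    Q=P[m]; print(n,m.sum(),np.percentile(Q,[5,50,95],axis=0).round(3).tolist() if len(Q) else '')
red('scene');red('top')
k=np.array([.581,-.339,.083]); Rk=ok(-89.5,30); z=Rk[:,2]
print(robot.observe()['qpos'].round(2))
w=[([.53,.0,.36],Rk),([.56,-.25,.30],Rk),(k-z*.12,Rk),(k-z*.03,Rk),(k,Rk),(k+[-.002,.215,0],Rk)]
chk(w); plan(w)
E
```

```text
scene 138 [[0.565, 0.143, 0.311], [0.575, 0.156, 0.335], [0.584, 0.164, 0.341]]
top 71 [[0.567, 0.142, 0.331], [0.577, 0.152, 0.336], [0.587, 0.163, 0.341]]
[-0.2   0.39  1.13  0.52  1.71 -0.16]
chk [0.53, 0.0, 0.36] 0.0 [-0.4   0.39  1.25  0.48  1.71 -0.39]
chk [0.56, -0.25, 0.3] 0.0 [-0.72  0.71  0.86  0.41  1.91 -0.66]
chk [ 0.58152359 -0.39899772  0.18692305] 0.0 [-0.84  1.08  0.41  0.37  2.02 -0.75]
chk [ 0.5811309  -0.35399943  0.10898076] 0.0 [-0.81  1.    0.81  0.35  1.71 -0.83]
chk [ 0.581 -0.339  0.083] 0.0 [-0.79  1.    0.9   0.36  1.63 -0.85]
chk [ 0.579 -0.124  0.083] 0.0 [-0.55  0.76  1.41  0.46  1.3  -0.76]
4 [-0.98, -0.405, -0.137, 0.001, 0.0, 0.0] -> [0.537 0.026 0.35 ]
2 [-0.176, -0.073, -0.025, 0.0, 0.001, 0.0] -> [0.53  0.009 0.344]
--
4 [-0.98, 0.11, -0.292, 0.0, -0.0, 0.0] -> [ 0.542 -0.09   0.32 ]
4 [-0.98, 0.11, -0.292, 0.0, -0.0, 0.0] -> [ 0.554 -0.189  0.296]
3 [-0.506, 0.057, -0.151, 0.0, -0.0, 0.0] -> [ 0.56  -0.241  0.284]
--
4 [-0.98, 0.107, 0.122, 0.0, -0.0, 0.0] -> [ 0.571 -0.319  0.224]
3 [-0.878, 0.095, 0.109, 0.0, -0.0, 0.0] -> [ 0.581 -0.39   0.171]
--
4 [-0.001, -0.0, 0.9, 0.0, -0.0, 0.0] -> [ 0.581 -0.345  0.093]
--
2 [-0.001, -0.0, 0.3, 0.0, -0.0, 0.0] -> [ 0.581 -0.33   0.067]
--
4 [0.98, -0.001, 0.568, 0.0, -0.0, 0.0] -> [ 0.58  -0.216  0.067]
4 [0.881, -0.0, 0.51, 0.0, -0.0, 0.0] -> [ 0.579 -0.115  0.067]
--
```

The inner door is fully up: knob top at about 0.336, and it hit the stop. Now to the rod knob.

{"fn": "move_arm", "kwargs": {
  "motion": [
    [-0.33,-0.13,-0.05,0,0,0],
    [-0.66,-0.27,-0.09,0,0,0],
    [-0.98,-0.405,-0.137,0,0,0],
    [-0.98,-0.405,-0.137,0,0,0]
  ]
}}

```text
time: 39.75
tool_pos: [0.5363, 0.0251, 0.3487]
tool_rot: [-3.14, -0.523, 1.576]
contact_force: [-0.4, 0.7, 0.1]
opening: 0.0551
grip_force: 0.0
```

{"fn": "move_arm", "kwargs": {
  "motion": [
    [-0.4,0,-0.1,0,0,0],
    [-0.8,0.05,-0.2,0,0,0],
    [-0.98,0.1,-0.28,0,0,0],
    [-0.98,0.1,-0.28,0,0,0]
  ]
}}

```text
time: 40.25
tool_pos: [0.5486, -0.0729, 0.3257]
tool_rot: [3.139, -0.523, 1.579]
contact_force: [-0.1, -0.1, 0.6]
opening: 0.0551
grip_force: 0.0
```

{"fn": "move_arm", "kwargs": {
  "motion": [
    [-0.4,0.05,-0.1,0,0,0],
    [-0.8,0.1,-0.2,0,0,0],
    [-0.98,0.12,-0.28,0,0,0],
    [-0.98,0.12,-0.28,0,0,0]
  ]
}}

```text
time: 40.75
tool_pos: [0.5612, -0.1715, 0.3017]
tool_rot: [3.138, -0.522, 1.58]
contact_force: [0.4, 0.3, 0.2]
opening: 0.0553
grip_force: 0.0
```

```bash
python3 - <<'E'
from kin import *
k=np.array([.581,-.339,.083]); Rk=ok(-89.5,30); z=Rk[:,2]
plan([(k-z*.12,Rk)])
E
```

```text
4 [-0.98, 0.07, 0.018, 0.0, 0.0, 0.0] -> [ 0.569 -0.255  0.251]
4 [-0.98, 0.07, 0.019, 0.001, 0.0, 0.0] -> [ 0.577 -0.339  0.201]
3 [-0.586, 0.042, 0.011, 0.0, 0.0, 0.0] -> [ 0.581 -0.39   0.171]
--
```

{"fn": "move_arm", "kwargs": {
  "motion": [
    [-0.33,0.02,0,0,0,0],
    [-0.66,0.05,0.01,0,0,0],
    [-0.98,0.07,0.018,0,0,0],
    [-0.98,0.07,0.018,0,0,0]
  ]
}}

```text
time: 41.25
tool_pos: [0.5687, -0.2552, 0.2504]
tool_rot: [3.14, -0.523, 1.579]
contact_force: [0.3, 0.2, 0.6]
opening: 0.0548
grip_force: 0.0
```

{"fn": "move_arm", "kwargs": {
  "motion": [
    [-0.33,0.02,0,0,0,0],
    [-0.66,0.05,0.01,0,0,0],
    [-0.98,0.07,0.018,0,0,0],
    [-0.98,0.07,0.018,0,0,0]
  ]
}}

```text
time: 41.75
tool_pos: [0.5767, -0.3391, 0.2003]
tool_rot: [3.139, -0.523, 1.58]
contact_force: [0.3, 0.4, -0.5]
opening: 0.0551
grip_force: 0.0
```

{"fn": "move_arm", "kwargs": {
  "motion": [
    [-0.3,0.02,0.01,0,0,0],
    [-0.586,0.042,0.011,0,0,0],
    [-0.586,0.042,0.011,0,0,0],
    [-0.586,0.042,0.011,0,0,0]
  ]
}}

```text
time: 42.25
tool_pos: [0.5821, -0.3882, 0.1726]
tool_rot: [3.136, -0.521, 1.583]
contact_force: [0.0, 0.2, 0.7]
opening: 0.0551
grip_force: 0.0
```

```bash
python3 - <<'E'
from kin import *
p,R=now(); d=cam('wrist'); Tm=np.eye(4); Tm[:3,:3]=R; Tm[:3,3]=p; P=pts(d,Tm@d['hand_eye'])
m=(P[...,2]>.06)&(P[...,2]<.11)&(np.abs(P[...,0]-.58)<.03)&(np.abs(P[...,1]+.34)<.04); Q=P[m]; print(m.sum(),np.percentile(Q,[3,50,97],axis=0).round(3).tolist() if len(Q) else '')
k=np.array([.581,-.339,.083]); Rk=ok(-89.5,30); z=Rk[:,2]
plan([(k-z*.03,Rk),(k,Rk)])
E
```

```text
1269 [[0.572, -0.355, 0.066], [0.583, -0.346, 0.097], [0.594, -0.332, 0.099]]
4 [-0.019, -0.01, 0.912, 0.001, 0.001, 0.001] -> [ 0.581 -0.345  0.093]
--
2 [0.0, 0.0, 0.3, 0.0, -0.0, -0.0] -> [ 0.581 -0.33   0.067]
--
```

{"fn": "move_arm", "kwargs": {
  "motion": [
    [-0.02,-0.01,0.3,0,0,0],
    [-0.04,-0.01,0.6,0,0,0],
    [-0.05,-0.005,0.912,0,0,0],
    [-0.05,-0.005,0.912,0,0,0]
  ]
}}

```text
time: 42.8
tool_pos: [0.5805, -0.3462, 0.0888]
tool_rot: [3.141, -0.525, 1.581]
contact_force: [-0.3, 0.0, 0.9]
opening: 0.0553
grip_force: 0.0
```

{"fn": "move_arm", "kwargs": {
  "motion": [
    [0,0,0.1,0,0,0],
    [0,0,0.2,0,0,0],
    [0,0,0.3,0,0,0],
    [0,0,0.3,0,0,0]
  ]
}}

```text
time: 43.3
tool_pos: [0.5803, -0.3333, 0.0623]
tool_rot: [3.139, -0.523, 1.58]
contact_force: [-0.1, -1.0, -0.6]
opening: 0.0551
grip_force: 0.0
```

{"fn": "move_arm", "kwargs": {
  "motion": [
    [0,0,0,0,0,0],
    [0,0,0,0,0,0],
    [0,0,0,0,0,0],
    [0,0,0,0,0,0],
    [0,0,0,0,0,0]
  ],
  "fingers": -1,
  "newtons": 30
}}

```text
time: 43.92
tool_pos: [0.5836, -0.3342, 0.0633]
tool_rot: [3.131, -0.519, 1.582]
contact_force: [12.5, -1.1, -2.4]
opening: 0.0254
grip_force: 30.0
```

```bash
python3 - <<'E'
from kin import *
p,R=now(); q=p-R[:,2]*PZ; print(q)
plan([(q+[-.0008,.09,0],R),(q+[-.0018,.18,0],R),(q+[-.002,.21,0],R)])
E
```

```text
[ 0.58355038 -0.3434994   0.07963088]
3 [0.781, -0.003, 0.446, 0.0, 0.0, 0.0] -> [ 0.583 -0.244  0.063]
--
4 [0.782, -0.004, 0.447, 0.0, 0.0, 0.0] -> [ 0.582 -0.154  0.063]
--
2 [0.26, -0.0, 0.149, 0.0, 0.0, 0.0] -> [ 0.582 -0.124  0.063]
--
```

{"fn": "move_arm", "kwargs": {
  "motion": [
    [0.02,0.03,0.011,0,0,0],
    [0.06,0.03,0.034,0,0,0],
    [0.13,0.03,0.074,0,0,0],
    [0.21,0.03,0.12,0,0,0],
    [0.3,0.03,0.172,0,0,0],
    [0.39,0.028,0.223,0,0,0],
    [0.48,0.028,0.275,0,0,0],
    [0.57,0.027,0.326,0,0,0],
    [0.66,0.027,0.378,0,0,0],
    [0.74,0.026,0.423,0,0,0],
    [0.781,0.026,0.446,0,0,0],
    [0.781,0.026,0.446,0,0,0]
  ]
}}

```text
time: 45.42
tool_pos: [0.5824, -0.2427, 0.0633]
tool_rot: [3.139, -0.524, 1.581]
contact_force: [-0.3, 2.0, 0.9]
opening: 0.0257
grip_force: 30.0
```

{"fn": "move_arm", "kwargs": {
  "motion": [
    [0.02,0,0.011,0,0,0],
    [0.06,0,0.034,0,0,0],
    [0.13,0,0.074,0,0,0],
    [0.21,0,0.12,0,0,0],
    [0.3,0,0.172,0,0,0],
    [0.39,-0.002,0.223,0,0,0],
    [0.48,-0.002,0.275,0,0,0],
    [0.57,-0.003,0.326,0,0,0],
    [0.66,-0.003,0.378,0,0,0],
    [0.75,-0.004,0.43,0,0,0],
    [0.82,-0.004,0.469,0,0,0],
    [0.82,-0.004,0.469,0,0,0]
  ]
}}

```text
time: 46.92
tool_pos: [0.5811, -0.1477, 0.0634]
tool_rot: [3.139, -0.524, 1.581]
contact_force: [-1.0, 3.6, -4.4]
opening: 0.0254
grip_force: 30.0
```

{"fn": "move_arm", "kwargs": {
  "motion": [
    [0.02,0,0.011,0,0,0],
    [0.06,0,0.034,0,0,0],
    [0.11,0,0.063,0,0,0],
    [0.16,0,0.092,0,0,0],
    [0.2,0,0.115,0,0,0],
    [0.24,0,0.137,0,0,0],
    [0.24,0,0.137,0,0,0]
  ]
}}

```text
time: 47.8
tool_pos: [0.5808, -0.1208, 0.0634]
tool_rot: [3.139, -0.523, 1.58]
contact_force: [-3.6, 0.9, -8.4]
opening: 0.0251
grip_force: 30.0
```

{"fn": "move_arm", "kwargs": {
  "motion": [
    [0.02,0.01,0.008,0,0,0],
    [0.04,0.01,0.018,0,0,0],
    [0.04,0.01,0.018,0,0,0]
  ]
}}

```text
time: 48.18
tool_pos: [0.5808, -0.1171, 0.0634]
tool_rot: [3.141, -0.523, 1.58]
contact_force: [-7.1, -1.9, -7.8]
opening: 0.025
grip_force: 30.0
```

{"fn": "move_arm", "kwargs": {
  "motion": [
    [0.02,0,0.011,0,0,0],
    [0.035,0,0.02,0,0,0],
    [0.035,0,0.02,0,0,0]
  ]
}}

```text
time: 48.55
tool_pos: [0.5808, -0.1153, 0.0634]
tool_rot: [3.141, -0.519, 1.579]
contact_force: [-9.6, -9.7, -7.5]
opening: 0.0256
grip_force: 30.0
```

{"fn": "move_arm", "kwargs": {
  "motion": [
    [0.013,0.005,0.008,0,0,0],
    [0.013,0.005,0.008,0,0,0],
    [0.013,0.005,0.008,0,0,0]
  ]
}}

```text
time: 48.92
tool_pos: [0.5808, -0.1153, 0.0633]
tool_rot: [3.141, -0.517, 1.579]
contact_force: [-12.1, -15.4, -5.7]
opening: 0.0258
grip_force: 30.0
```

{"fn": "move_arm", "kwargs": {
  "motion": [
    [0,0,0,0,0,0],
    [0,0,0,0,0,0],
    [0,0,0,0,0,0],
    [0,0,0,0,0,0]
  ],
  "fingers": 0.2
}}

```text
time: 49.42
tool_pos: [0.583, -0.1115, 0.0645]
tool_rot: [3.137, -0.522, 1.581]
contact_force: [0.1, 0.4, -1.0]
opening: 0.0543
grip_force: 0.0
```

{"fn": "move_arm", "kwargs": {
  "motion": [
    [0,0,-0.2,0,0,0],
    [0,0,-0.5,0,0,0],
    [0,0,-0.95,0,0,0],
    [0,0,-0.95,0,0,0]
  ]
}}

```text
time: 49.92
tool_pos: [0.5843, -0.1613, 0.1494]
tool_rot: [3.131, -0.518, 1.582]
contact_force: [-0.1, 0.5, -0.1]
opening: 0.0552
grip_force: 0.0
```

{"fn": "move_arm", "kwargs": {
  "motion": [
    [-0.4,-0.2,-0.3,0,0,0],
    [-0.8,-0.5,-0.6,0,0,0],
    [-0.8,-0.9,-0.6,0,0,0],
    [-0.8,-0.9,-0.6,0,0,0]
  ]
}}

```text
time: 50.42
tool_pos: [0.4914, -0.259, 0.1575]
tool_rot: [3.14, -0.524, 1.577]
contact_force: [-0.7, 0.6, 0.2]
opening: 0.0549
grip_force: 0.0
```

```bash
python3 - <<'E'
from kin import *
c=cam('scene'); P=pts(c); t=cam('top'); 
for n,d in(('s',c),('t',t)):
    P=pts(d); m=(P[...,2]>.06)&(P[...,2]<.115)&(np.abs(P[...,0]-.58)<.03)&(np.abs(P[...,1]+.125)<.04); Q=P[m]; print(n,m.sum(),np.percentile(Q,[3,50,97],axis=0).round(3).tolist() if len(Q) else '')
a=cv2.resize(cv2.cvtColor(c['image'][180:480,100:420],cv2.COLOR_RGB2BGR),(640,600),interpolation=2); cv2.imwrite('pics/end.png',a)
E
```

```text
s 117 [[0.566, -0.135, 0.063], [0.578, -0.119, 0.094], [0.59, -0.112, 0.102]]
t 62 [[0.57, -0.135, 0.082], [0.581, -0.123, 0.096], [0.593, -0.111, 0.104]]
```

View pics/end.png

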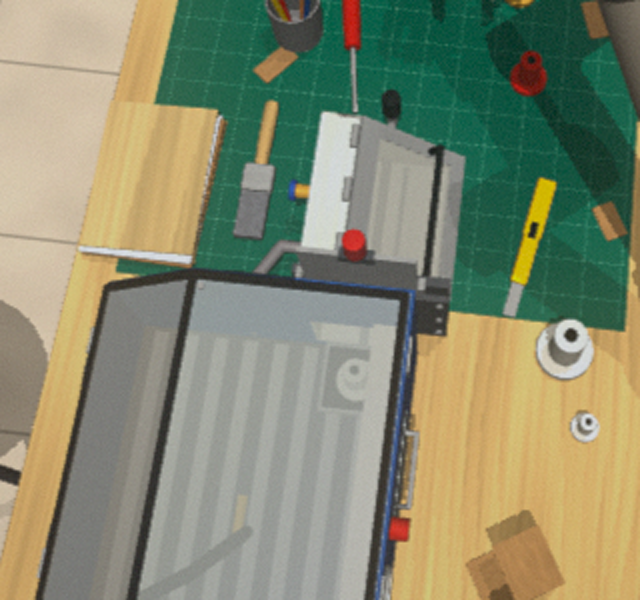

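The picture shows the hub standing on the tray inside the cabinet at (355,380), the inner door up (red knob at (354,245)), the outer door shut, the rod home, and the bystanders in place. I'm handing the job in.

```bash
python3 -c "
from cell import robot
print(robot.hand_in())"
```

```text
the job is handed in; nothing more can be done
None
```

I handed the job in at about 50 s: the aluminium hub stands upright on the tray inside the cabinet, with the outer door shut, the inner door fully up and the rod home; I had to set the hub back on the bench once to regrasp it.

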